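# Weigh two stray rolling parts in the bail pail

## Robot

A 6-joint arm with a two-finger parallel gripper is mounted at the origin on a cart in front of the work surface, level with it; the furniture and walls round the work are solid. World frame = base frame: x ahead of the robot, y to its left, z up, the work surface at z = 0. Lengths are in mm, angles in rad, forces in N, time in s.
With the tool pointing down it reaches from about 350 to 775 mm from the base axis. Payload 7.3 kg.
Tool frame: the origin (TCP) lies on the centre line of the jaws, within the pads' length; the fingertips stand r.tips_ahead ahead of it and the grasp point (between the pads) lies 3 mm ahead of it (r.tips_ahead is the distance from the TCP to the fingertips, in mm); z points along the fingers, y is the line along which they close (so a half turn about z gives the same grasp; the last joint's range is limited). The gripper opens to 92 mm and grips with 3 to 60 N. Pads are 19 mm wide; open, the fingers measure 130 mm over their backs; the gripper's body (75 mm by 190 mm) begins 47 mm behind the grasp point.
Start: joints at [0.967, 0.342, 1.524, -0, 1.275, -0.146], TCP at [232.025, 470.964, 248.741] pointing down, gripper open.
Joint ranges: [-2.53, 2.53], [-0.77, 2.02], [0.04, 2.7], [-1, 4.14], [0.28, 2.66], [-3.11, 3.11]. Speed limits (rad/s): [2.57, 2.57, 3.14, 3.14, 3.14, 3.14].

## Interface

Orientations are given as a rotation vector (axis times angle).
In Python, from rig import r gives the robot as it stands.
- The arm moves only by the tool step_arm, never from a script. Its arguments are lists of equal length, an entry for each row: "xyz": the shift along the tool's x, y, z each as a share of 3 cm, from -1 to 1, a list of three; "turn": the turn, a rotation vector about the tool's x, y, z each as a share of 0.1 rad, from -1 to 1, a list of three. A call has 1 to 12 rows; each row shifts and turns the commanded pose from where the row before left it, along the tool's axes as they then stand; what a row does not reach is not made up. A row lasts 1/10 s, in which the tool goes at most 50 mm and 8.59 degrees, less where a joint would pass 70% of its speed; a pose out of reach is approached as far as the arm can. A call with a number of a shift or a turn outside -1 to 1 is refused whole. A call with a gripper value outside its range is refused whole. "claw" is the opening, from 0 (shut) to 1 (fully open), set as the call begins (left out, the last holds). The fingers move at their own pace and stop on an object; the grip force is fixed at half the most. Time passes only in rows, so rows that do not move let the fingers close. It gives the time, the measured TCP pose, the force, the opening and the grip force at its end, in the units of the state.
- r.observe(): the state, without advancing time (a new reading comes with each control period).
- r.grab_frame(name): name is "scene" or "top" or "wrist"; returns a dict with "pixels" (480x640x3 uint8, blue, green, red), "camera_matrix" (3x3 intrinsics, pixels), "origin" and "rotation" of the camera in the world. Camera axes: x right, y down, z forward; pixel columns grow to the right and rows downward; lengths in mm; the calibration is good to about 2 mm. A picture is of the moment at which its call begins. There is no depth.
- r.finish_job(): hands the job in; it is judged then, once.
The state is a dict: "t": time; "joint_pos": joint angles; "joint_velocities": joint speeds; "effort": joint torques, N m; "eef_pos": TCP position; "ee_rot": TCP orientation; "wrist_force": force on the tool from outside, world axes, zero at the start; "torque": the same for the moment, N m; "gripper_width": finger opening in mm; "grip_force": force on a finger pad.
Only numpy, scipy, OpenCV 4.12 (cv2) and the standard library are available. Lean on these libraries where they do the work, as an engineer would, in place of code of your own. Each camera call takes 0.05 s, during which the arm holds its last target. There are 200 camera calls.

## Task

The ball under the overhanging riser and the short steel roller lying on the bench are to be weighed: place both in the little pail without letting either roll away or dropping it in from high up. When both are in, swing the pail's folded-down bail upright, then lift the pail by the grip sleeve on the bail, keeping it upright, and set it gently down in the middle of the balance's round pan and let go. Leave the other things on the bench where they are.

Things in the scene. Friction and masses are not known exactly. Their poses are not given: they have to be found in the camera images.
- ball: plain off-white ceramic ball, 40 mm across, about 0.13 kg, loose on the level bench under the riser's top; origin at its centre. It rolls at the least push.
- roller: plain steel cylinder, 22 mm diameter, 40 mm long, about 0.11 kg, lying on its side on the open bench; origin at its centre, its long axis is the body's x axis. It rolls at the least push across that axis.
- riser: fixed grey bench riser, 110 mm deep (x), 200 mm wide (y): a top plate, underside 160 and upper side 170 mm above the bench, on a back panel; open in front (-x) and at the sides, a 3 mm foot flange 30 mm ahead of the panel. A micrometer lies on top. The ball lies 25 to 40 mm in from the front edge, so a tool must lean about 40 degrees, wrist to the front. Origin: centre of its footprint, on the bench.
- pail: small open aluminium pail standing on the bench, 52 mm high, foot 76 mm and mouth 92 mm outside diameter, wall 3 mm, floor 4 mm, 0.18 kg empty; origin at the centre of its underside, z up. Its bail turns on a hinge line parallel to the body's y, 45 mm above the origin on the pail's axis; the folded bail reaches out to the body's +x side.
- bail (a joint): angle of the pail's wire bail (4 mm wire, 102 mm wide): at 0 it is folded out to the pail's +x side, 0.26 rad below the horizontal; the value grows as it rises, level at 0.26, upright at 1.83, stop at 2.2. Slight hinge friction holds it where it is left. The centre of its grip sleeve is 84 mm from the hinge line.
- bail_grip: wooden grip sleeve at the middle of the bail, 12 mm diameter, 44 mm long; origin at its centre, its length along its y axis (parallel to the pail's y). The sleeve spins freely on the wire, so it can be pinched between fingers at right angles to its length and carried round without turning the fingers. Folded, there is about 30 mm free between the sleeve and the pail's wall.
- pan (a point): centre of the upper face of the balance's round steel pan, 120 mm diameter, 48 mm above the bench. The balance is a fixed white box 130 x 150 mm, its housing 39 mm high; a fixed instrument box about 0.13 m high stands close behind it, about 60 mm beyond the pan's centre at the nearest, so bring things in along the front of the bench or from above.
- bush: brass bush standing on end, 30 mm diameter, 26 mm high, a bystander; origin at the centre of its underside.
- disc: flat grey sample disc, 40 mm diameter, 9 mm thick, a bystander; origin at the centre of its underside.
- gauge_block: flat grey gauge block, 40 x 30 x 9 mm, a bystander; origin at the centre of its underside.
- weight: steel calibration weight with a neck, 29 mm diameter, 48 mm high, a bystander; origin at the centre of its underside.

How it is judged:
By the outcome, as a careful person would: the job done as asked, in the order asked, and still so for the second after the job is handed in, with the robot touching nothing.
It also fails if it takes over 72 s, if anything falls off the work surface, if the arm or the gripper's body presses on something with over 40 N, if the wrist force passes 120 N, or if a joint passes its speed limit or range.

## Working session

There is one attempt and no reset: what is moved stays moved. The work goes in short steps, Python scripts to look and compute and a tool call to move; the robot and the scene stay as the last step left them, time stands still between calls to the robot, and variables do not carry over. Pictures are saved under pics/ and viewed, at most 10 in all, crops included, and the job is handed in when it is done.

Besides the shell and the picture viewer there is one more tool, called after "Request:" in YAML: its name, and indented under it one key for each argument. step_arm: Moves the arm, as the interface text tells. Shift numbers are shares of 3 cm and turn numbers shares of 0.1 rad, none past 1 either way. Its arguments: {"type":"object","properties":{"xyz":{"type":"array","items":{"type":"array","items":{"type":"number","minimum":-1,"maximum":1}}},"turn":{"type":"array","items":{"type":"array","items":{"type":"number","minimum":-1,"maximum":1}}},"claw":{"type":"number"}},"required":["xyz","turn"]}

```bash
ls; mkdir -p pics; python3 - <<'E'
from rig import r
import cv2,numpy as np
print(r.tips_ahead, r.observe())
for n in ("scene","top"):
    f=r.grab_frame(n); cv2.imwrite(f"pics/{n}0.png",f["pixels"]); np.savez(f"pics/{n}0.npz",**f)
    print(n,f["camera_matrix"],f["origin"],f["rotation"])
E
```

```text
pics
22.0 {'t': 0.0, 'joint_pos': array([ 9.67020613e-01,  3.42713680e-01,  1.52504677e+00,  1.92139527e-05,
        1.27542112e+00, -1.46048855e-01]), 'joint_velocities': array([-0.00035672,  0.00088237,  0.00012768, -0.00055481, -0.00020546,
        0.00120297]), 'effort': array([ 5.81865224e-04, -4.31242454e+01, -2.44225878e+01,  7.20171444e-02,
        5.59405424e-02, -1.61922967e-04]), 'eef_pos': array([231.77525394, 470.62989834, 248.03926176]), 'ee_rot': array([-7.12607938e-01, -3.05908909e+00,  2.31148376e-03]), 'wrist_force': array([ 0.7817956 , -0.22369524,  0.31085944]), 'torque': array([-0.00059839,  0.00419043, -0.01352231]), 'grip_force': 0.0, 'gripper_width': 91.54284497823538}
scene [[543.23517217   0.         308.19707765]
 [  0.         543.23517217 238.55408972]
 [  0.           0.           1.        ]] [-416.58658149 -503.13790376  897.06106698] [-1.9673869   1.14216511 -0.59216962]
top [[539.01016766   0.         318.55725899]
 [  0.         539.01016766 231.44887583]
 [  0.           0.           1.        ]] [ 371.17154897   29.7254811  1679.02311449] [-2.18827939  2.14306277 -0.13238335]
```

View pics/scene0.png

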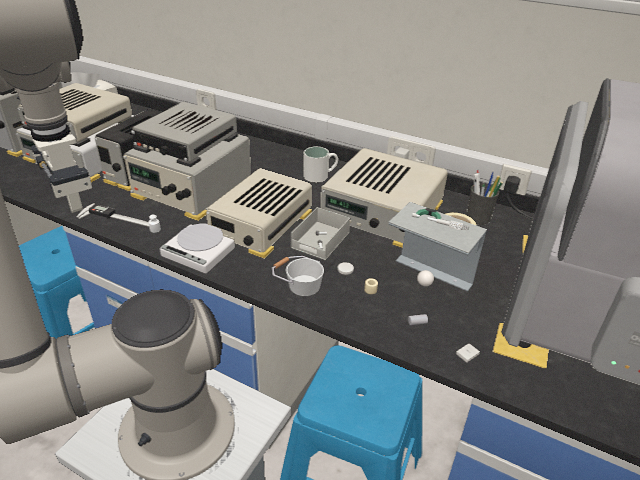

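View pics/top0.png

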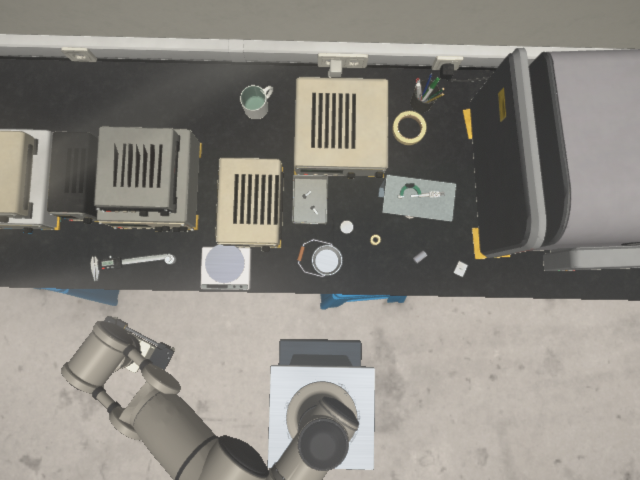

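Scene view: ball near (425,278), roller (418,320), pail (305,272) with its orange sleeve (281,262), pan (200,238). In the top view the roller is at (420,257), the pail mouth at (326,260), the sleeve at (301,254), the pan at (226,265) and the riser top at (420,198).

```bash
cat > h.py <<'E'
import cv2,numpy as np
from scipy.spatial.transform import Rotation as R
def ray(f,uv):
    uv=np.atleast_2d(uv).astype(float); K=f["camera_matrix"]
    d=np.c_[(uv-[K[0,2],K[1,2]])/[K[0,0],K[1,1]],np.ones(len(uv))]
    return R.from_rotvec(np.array(f["rotation"]).ravel()).apply(d)
def plane(f,uv,z):
    d=ray(f,uv); o=np.array(f["origin"]).ravel()
    return o+d*((z-o[2])/d[:,2])[:,None]
def proj(f,p):
    q=R.from_rotvec(np.array(f["rotation"]).ravel()).inv().apply(np.atleast_2d(p)-f["origin"])
    K=f["camera_matrix"]; return q[:,:2]/q[:,2:]*K[0,0]+[K[0,2],K[1,2]]
def blobs(f,box,mask,amin=15):
    x0,y0,x1,y1=box; m=mask(f["pixels"][y0:y1,x0:x1].astype(int)).astype(np.uint8)
    cs,_=cv2.findContours(m,cv2.RETR_EXTERNAL,cv2.CHAIN_APPROX_NONE)
    return [c.reshape(-1,2)+[x0,y0] for c in sorted(cs,key=cv2.contourArea,reverse=True) if cv2.contourArea(c)>=amin]
bright=lambda t:(lambda p:p.min(2)>t)
orange=lambda p:(p[...,2]-p[...,0]>60)
E
python3 - <<'E'
from h import *
S=dict(np.load("pics/scene0.npz"));T=dict(np.load("pics/top0.npz"))
def rep(n,f,box,mask,z,k=2):
    for c in blobs(f,box,mask)[:k]:
        w=plane(f,c,z)[:,:2].astype(np.float32); rc=cv2.minAreaRect(w)
        print(n,"c",np.round(rc[0],1),"size",np.round(rc[1],1),"ang",round(rc[2],1),"px",c.mean(0).round(1))
rep("ball S",S,(412,268,438,290),bright(165),20)
rep("roller S",S,(404,310,434,330),bright(75),11)
rep("roller T",T,(408,245,432,268),bright(75),11)
rep("pail T",T,(309,240,345,282),bright(90),52)
rep("sleeve T",T,(292,240,312,272),orange,25)
rep("sleeve S",S,(268,250,292,276),orange,25)
rep("pan T",T,(204,246,248,284),lambda p:(p.min(2)>90)&(p.max(2)<205),48)
rep("pan S",S,(172,220,228,256),lambda p:(p.min(2)>90)&(p.max(2)<205),48)
rep("riser T",T,(376,170,462,226),lambda p:(p.min(2)>90),170,2)
cv2.imwrite("pics/crops.png",np.hstack([cv2.resize(S["pixels"][y:y+80,x:x+66],None,fx=6,fy=6,interpolation=2) for x,y in ((262,240),(400,260))]))
cv2.imwrite("pics/cropt.png",np.vstack([cv2.resize(T["pixels"][235:285,x:x+130],None,fx=6,fy=6,interpolation=2) for x in (200,290)]))
E
```

```text
ball S c [ 639.5 -266. ] size [58. 50.] ang 23.4 px [426.8 273.8]
roller S c [ 488.9 -295.9] size [30.3 49.7] ang 39.6 px [417.4 319.1]
roller T c [ 492. -296.] size [24.  45.6] ang 39.3 px [419.6 256.6]
pail T c [477.2  -3.1] size [111.9  99.8] ang 1.3 px [322.4 256.8]
sleeve T c [493.3  73.3] size [ 8.9 41. ] ang 75.5 px [300.6 253.2]
sleeve S c [494.7  74.5] size [13.7 47.6] ang 74.8 px [280.8 261.8]
pan T c [452.9 299.5] size [111.7 130.2] ang 1.2 px [224.8 259.1]
pan S c [455.8 299.6] size [125.8 127.2] ang 76.3 px [200.1 235.5]
pan S c [433.5 203.7] size [42.9 17.6] ang 0.3 px [223.3 252. ]
riser T c [ 646.2 -255.3] size [217.8 119.1] ang 83.8 px [416.3 197.1]
```

View pics/cropt.png

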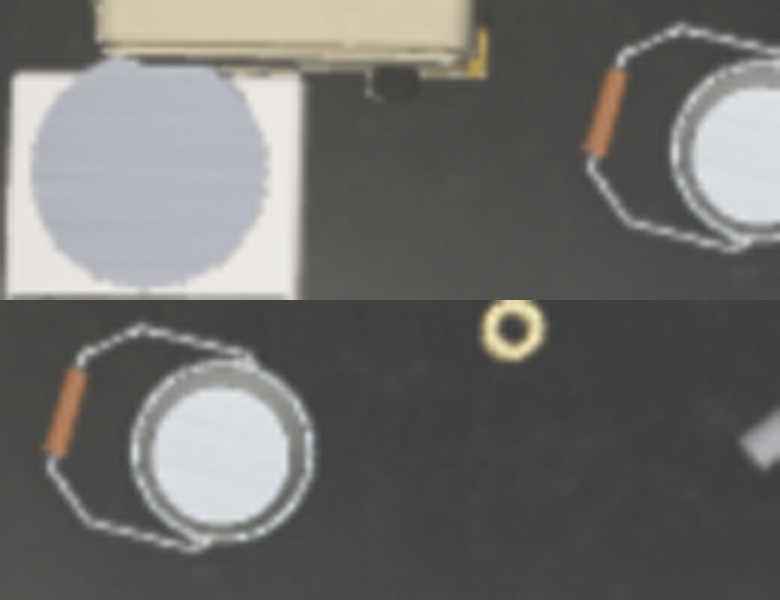

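Top crops: pan circle spans columns 205–244.7 and rows 244.5–282.8. The pail rim spans columns 312–342.3 and rows 245–275.5, and the sleeve is at about (301,253).

```bash
python3 - <<'E'
from h import *
S=dict(np.load("pics/scene0.npz"));T=dict(np.load("pics/top0.npz"))
print("pan",plane(T,[224.8,263.7],48),"pail",plane(T,[327.2,260.3],52))
for f,box in((S,(404,310,434,330)),(T,(408,245,432,268))):
    c=blobs(f,box,bright(75))[0]; b=cv2.boxPoints(cv2.minAreaRect(plane(f,c,11)[:,:2].astype(np.float32)));e=[b[1]-b[0],b[2]-b[1]];e=max(e,key=np.linalg.norm);print("roller axis deg",np.degrees(np.arctan2(e[1],e[0])),b.mean(0))
c=blobs(T,(292,240,312,272),orange)[0]; m=plane(T,c,23.4); print("sleeve",m.mean(0)); v=m.mean(0)-plane(T,[327.2,260.3],52)[0]; print("bail dir deg",np.degrees(np.arctan2(v[1],v[0])),np.hypot(*v[:2]))
for t in (185,200,210): 
  for c in blobs(S,(412,266,438,292),bright(t))[:2]: print(t,cv2.minEnclosingCircle(c.astype(np.float32)),plane(S,c.mean(0),20))
E
```

```text
pan [[455.10442478 300.70799981  48.        ]] pail [[471.59961075  -8.31491326  52.        ]]
roller axis deg -50.394825 [ 488.9145  -295.94226]
roller axis deg -50.66962 [ 492.04446 -296.035  ]
sleeve [493.38521655  73.40453078  23.4       ]
bail dir deg 75.07267137510007 84.57351922724436
185 ((425.5, 276.0), 6.800835609436035) [[ 633.1480118  -262.96695679   20.        ]]
200 ((425.5, 275.5), 6.041623115539551) [[ 635.78808494 -262.08730525   20.        ]]
210 ((426.0, 274.5), 5.590270042419434) [[ 637.58154245 -261.81331262   20.        ]]
```

View pics/crops.png

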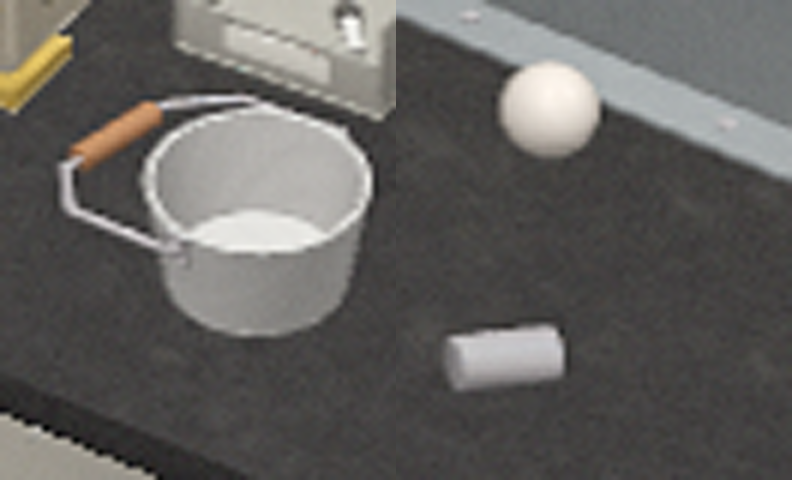

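Scene crops: ball centred at (425.5,278.2), roller lying alone, pail standing empty with the bail folded to its left.

```bash
cat >> h.py <<'E'
def tool(psi,lean=0,az=0):
    """tool->world: z down leaned by lean deg so fingers point towards azimuth az (deg); tool y along psi (deg) when lean=0"""
    p=np.radians(psi); y=np.array([np.cos(p),np.sin(p),0]); z=np.array([0,0,-1.]); x=np.cross(y,z)
    A=R.from_matrix(np.c_[x,y,z]); a=np.radians(az)
    return R.from_rotvec(np.radians(lean)*np.array([np.sin(a),-np.cos(a),0]))*A
def go(o,pos,rot=None):
    C=R.from_rotvec(o["ee_rot"]); rot=rot or C
    print("turn total/0.1:",((C.inv()*rot).as_rotvec()/.1).round(2)," shift/30 in final axes:",(rot.inv().apply(np.array(pos)-o["eef_pos"])/30).round(3))
    return rot
E
python3 - <<'E'
from h import *; from rig import r
S=dict(np.load("pics/scene0.npz")); print("ball",plane(S,[425.5,278.2],20))
o=r.observe(); go(o,[491,-296,150],tool(39.5)); go(o,[491,-296,150],tool(39.5-180))
E
```

```text
ball [[ 624.89957564 -265.4728075    20.        ]]
turn total/0.1: [-0.01  0.    4.24]  shift/30 in final axes: [-25.215  -9.589   3.271]
turn total/0.1: [-0.000e+00 -2.000e-02 -2.718e+01]  shift/30 in final axes: [25.215  9.589  3.271]
```

Request:
step_arm:
  xyz:
    - [0,0,0]
    - [0,0,0]
    - [0,0,0]
    - [0,0,0]
    - [0,0,0]
    - [-0.84,-0.32,0]
    - [-0.84,-0.32,0]
    - [-0.84,-0.32,0]
    - [-0.84,-0.32,0]
    - [-0.84,-0.32,0]
    - [-0.84,-0.32,0]
  turn:
    - [0,0,0.85]
    - [0,0,0.85]
    - [0,0,0.85]
    - [0,0,0.85]
    - [0,0,0.85]
    - [0,0,0]
    - [0,0,0]
    - [0,0,0]
    - [0,0,0]
    - [0,0,0]
    - [0,0,0]
  claw: 0.6

```text
t: 1.2
eef_pos: [283.5, 316.4, 248.5]
ee_rot: [-1.342, -2.84, 0.001]
wrist_force: [0.2, -0.1, 0.7]
gripper_width: 55.6
grip_force: 0.0
```

Request:
step_arm:
  xyz:
    - [-0.84,-0.32,0]
    - [-0.84,-0.32,0]
    - [-0.84,-0.32,0]
    - [-0.84,-0.32,0]
    - [-0.84,-0.32,0]
    - [-0.84,-0.32,0]
    - [-0.84,-0.32,0]
    - [-0.84,-0.32,0]
    - [-0.84,-0.32,0]
    - [-0.84,-0.32,0]
    - [-0.84,-0.32,0]
    - [-0.84,-0.32,0]
  turn:
    - [0,0,0]
    - [0,0,0]
    - [0,0,0]
    - [0,0,0]
    - [0,0,0]
    - [0,0,0]
    - [0,0,0]
    - [0,0,0]
    - [0,0,0]
    - [0,0,0]
    - [0,0,0]
    - [0,0,0]

```text
t: 2.4
eef_pos: [386.6, 9.7, 248.5]
ee_rot: [-1.342, -2.84, -0.0]
wrist_force: [0.2, -0.2, 0.7]
gripper_width: 54.9
grip_force: 0.0
```

Request:
step_arm:
  xyz:
    - [-0.84,-0.32,0.3]
    - [-0.84,-0.32,0.3]
    - [-0.84,-0.32,0.3]
    - [-0.84,-0.32,0.3]
    - [-0.84,-0.32,0.3]
    - [-0.84,-0.32,0.3]
    - [-0.84,-0.32,0.3]
    - [-0.84,-0.32,0.3]
    - [-0.84,-0.32,0.3]
    - [-0.84,-0.32,0.3]
    - [-0.84,-0.32,0.3]
    - [-0.84,-0.32,0]
  turn:
    - [0,0,0]
    - [0,0,0]
    - [0,0,0]
    - [0,0,0]
    - [0,0,0]
    - [0,0,0]
    - [0,0,0]
    - [0,0,0]
    - [0,0,0]
    - [0,0,0]
    - [0,0,0]
    - [0,0,0]

```text
t: 3.6
eef_pos: [489.0, -296.4, 147.8]
ee_rot: [-1.341, -2.837, -0.001]
wrist_force: [-1.1, -0.0, 0.0]
gripper_width: 55.2
grip_force: 0.0
```

```bash
python3 - <<'E'
from h import *; from rig import r
o=r.observe(); f=r.grab_frame("wrist"); np.savez("pics/w1.npz",**f); cv2.imwrite("pics/w1.png",f["pixels"])
print(o["t"],o["eef_pos"],o["ee_rot"],f["origin"],f["camera_matrix"][0])
for c in blobs(f,(0,0,640,480),bright(75),200)[:6]:
    w=plane(f,c,11)[:,:2].astype(np.float32); print(cv2.minAreaRect(w),c.mean(0))
print(proj(f,[[491,-296,11]]))
E
```

```text
3.6 [ 489.04371686 -296.41546358  147.84544968] [-1.34090046e+00 -2.83732284e+00 -1.48924403e-03] [ 441.2439984  -238.64829967  284.23289555] [347.59005784   0.         315.01553873]
((376.80841064453125, -382.07904052734375), (222.9129180908203, 377.3009948730469), 25.33417510986328) [177.0878799  165.53863054]
((611.9788818359375, -293.7735595703125), (407.8621826171875, 155.22972106933594), 39.25859832763672) [405.82054924 322.41619318]
((633.068115234375, -469.9107971191406), (645.540283203125, 61.64982604980469), 39.45963668823242) [341.37924282 455.42101828]
((510.052734375, -301.79815673828125), (67.33853912353516, 119.59325408935547), 29.316213607788086) [333.02459893 256.76256684]
((576.2603149414062, -78.92424774169922), (81.81099700927734, 59.36135482788086), 22.635543823242188) [594.375   99.5625]
((529.5703735351562, -161.50372314453125), (71.81101989746094, 46.57614517211914), 51.20925521850586) [469.18518519 140.47795414]
[[317.68188235 237.53821271]]
```

View pics/w1.png

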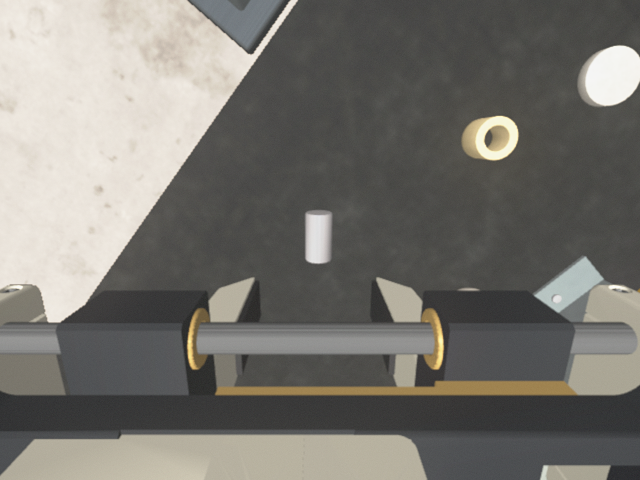

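The wrist view shows the roller at (318,237), upright in the picture between the open fingers. The prediction was (317.7,237.5), so I can go down on it.

Request:
step_arm:
  xyz:
    - [0,0.06,0.6]
    - [0,0,0.6]
    - [0,0,0.6]
    - [0,0,0.6]
    - [0,0,0.5]
    - [0,0,0.4]
    - [0,0,0.4]
    - [0,0,0.3]
    - [0,0,0.08]
    - [0,0,0]
  turn:
    - [0,0,0]
    - [0,0,0]
    - [0,0,0]
    - [0,0,0]
    - [0,0,0]
    - [0,0,0]
    - [0,0,0]
    - [0,0,0]
    - [0,0,0]
    - [0,0,0]

```text
t: 4.65
eef_pos: [491.0, -294.7, 27.1]
ee_rot: [-1.342, -2.84, -0.0]
wrist_force: [0.3, 0.3, -0.4]
gripper_width: 54.8
grip_force: 0.0
```

Request:
step_arm:
  xyz:
    - [0,0,0]
    - [0,0,0]
    - [0,0,0]
    - [0,0,0]
    - [0,0,0]
    - [0,0,0]
    - [0,0,0]
    - [0,0,0]
  turn:
    - [0,0,0]
    - [0,0,0]
    - [0,0,0]
    - [0,0,0]
    - [0,0,0]
    - [0,0,0]
    - [0,0,0]
    - [0,0,0]
  claw: 0

```text
t: 5.45
eef_pos: [491.1, -294.8, 27.5]
ee_rot: [1.342, 2.84, 0.0]
wrist_force: [-0.2, 0.7, 2.6]
gripper_width: 21.0
grip_force: 30.0
```

Request:
step_arm:
  xyz:
    - [0,0,-0.3]
    - [0,0,-0.7]
    - [0,0,-0.9]
    - [0,0,-0.9]
    - [0,0,-0.9]
    - [0.77,0.6,-0.6]
    - [0.77,0.6,0]
    - [0.77,0.6,0]
    - [0.77,0.6,0]
    - [0.77,0.6,0]
    - [0.77,0.6,0]
    - [0.77,0.6,0]
  turn:
    - [0,0,0]
    - [0,0,0]
    - [0,0,0]
    - [0,0,0]
    - [0,0,0]
    - [0,0,0]
    - [0,0,0]
    - [0,0,0]
    - [0,0,0]
    - [0,0,0]
    - [0,0,0]
    - [0,0,0]

```text
t: 6.65
eef_pos: [485.3, -88.6, 156.7]
ee_rot: [1.342, 2.84, 0.0]
wrist_force: [0.6, 0.3, -1.4]
gripper_width: 21.4
grip_force: 30.0
```

```bash
python3 - <<'E'
from h import *; from rig import r
o=r.observe(); f=r.grab_frame("wrist"); np.savez("pics/w2.npz",**f); cv2.imwrite("pics/w2.png",f["pixels"])
print(o["t"],o["eef_pos"],o["gripper_width"],proj(f,[[471.6,-8.3,52],[493.4,73.4,23.4]]))
E
```

```text
6.65 [485.31733989 -88.63941888 156.68708543] 21.4186055719797 [[375.94727432 146.7018147 ]
 [469.6009166   73.824669  ]]
```

View pics/w2.png

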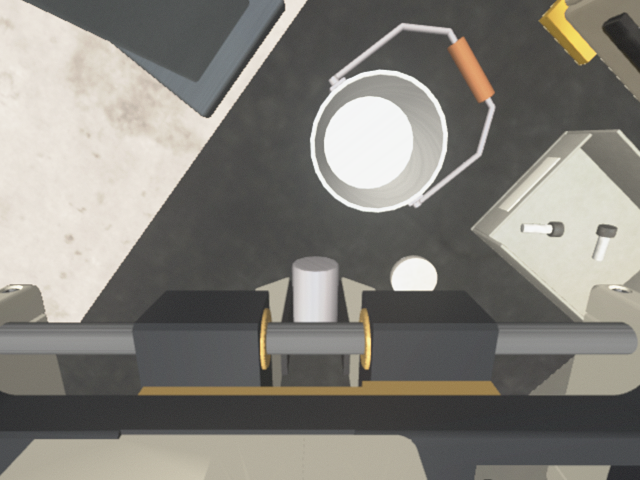

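Wrist view: the roller is held. The pail rim ellipse spans columns 311–447 and rows 70–212, so its centre is about (379,141). The sleeve runs from (457,42) to (484,98).

```bash
python3 - <<'E'
from h import *; from rig import r
f=dict(np.load("pics/w2.npz"))
p=plane(f,[379,141],52)[0]; s=plane(f,[471,70],24)[0]; print("pail",p,"sleeve",s,np.linalg.norm((s-p)[:2]),np.degrees(np.arctan2(*(s-p)[1::-1])))
c=blobs(f,(440,20,510,115),orange)[0]; s=plane(f,cv2.minAreaRect(c.astype(np.float32))[0],24)[0]; d=(s-p)[:2];print(s,np.hypot(*d),np.degrees(np.arctan2(d[1],d[0])))
pts=plane(f,[[311,141],[447,141],[379,70],[379,212]],52);print(np.linalg.norm(pts[0]-pts[1]),np.linalg.norm(pts[2]-pts[3]),(pts[0]+pts[1])/2,(pts[2]+pts[3])/2)
o=r.observe(); go(o,[p[0],p[1],o["eef_pos"][2]])
E
```

```text
pail [470.70371587  -4.29181382  52.        ] sleeve [492.23587292  75.5017161   24.        ] 82.64769328156305 74.89852058784813
[491.92142476  75.78691485  24.        ] 82.84198184641521 75.15988168857832
90.56233839022191 91.27989057887898 [470.70453012  -4.29114448  52.        ] [472.39467581  -6.14547779  52.        ]
turn total/0.1: [0. 0. 0.]  shift/30 in final axes: [2.366 1.352 0.008]
```

Request:
step_arm:
  xyz:
    - [0.4,0.25,0]
    - [0.8,0.45,0]
    - [0.8,0.45,0]
    - [0.34,0.19,0]
    - [0,0,0.4]
    - [0,0,0.6]
    - [0,0,0.7]
    - [0,0,0.7]
    - [0,0,0.7]
    - [0,0,0.5]
  turn:
    - [0,0,0]
    - [0,0,0]
    - [0,0,0]
    - [0,0,0]
    - [0,0,0]
    - [0,0,0]
    - [0,0,0]
    - [0,0,0]
    - [0,0,0]
    - [0,0,0]

```text
t: 7.7
eef_pos: [472.0, -10.6, 47.2]
ee_rot: [-1.342, -2.84, 0.001]
wrist_force: [-0.2, 0.0, -1.7]
gripper_width: 21.5
grip_force: 30.0
```

Request:
step_arm:
  xyz:
    - [0,0,0.2]
    - [0,0,0.1]
    - [0,0,0.1]
    - [0,0,0.1]
    - [0,0,0]
    - [0,0,0]
  turn:
    - [0,0,0]
    - [0,0,0]
    - [0,0,0]
    - [0,0,0]
    - [0,0,0]
    - [0,0,0]

```text
t: 8.3
eef_pos: [472.3, -10.1, 33.6]
ee_rot: [1.342, 2.84, 0.0]
wrist_force: [0.2, -0.3, -1.4]
gripper_width: 21.2
grip_force: 30.0
```

Request:
step_arm:
  xyz:
    - [0.08,0.04,0]
    - [0.07,0.04,0]
    - [0,0,0]
    - [0,0,0]
  turn:
    - [0,0,0]
    - [0,0,0]
    - [0,0,0]
    - [0,0,0]

```text
t: 8.7
eef_pos: [471.2, -5.0, 33.4]
ee_rot: [1.342, 2.841, 0.0]
wrist_force: [-0.1, -0.6, -1.6]
gripper_width: 21.0
grip_force: 30.0
```

Request:
step_arm:
  xyz:
    - [0,0,0]
    - [0,0,0]
    - [0,0,0]
    - [0,0,0]
  turn:
    - [0,0,0]
    - [0,0,0]
    - [0,0,0]
    - [0,0,0]
  claw: 0.3

```text
t: 9.1
eef_pos: [471.2, -5.1, 33.4]
ee_rot: [1.342, 2.84, 0.0]
wrist_force: [-0.3, 0.1, -0.1]
gripper_width: 27.9
grip_force: 0.0
```

Request:
step_arm:
  xyz:
    - [0,0,-0.2]
    - [0,0,-0.5]
    - [0,0,-0.9]
    - [0,0,-0.9]
    - [0,0,-0.9]
    - [0,0,-0.9]
    - [0,0,-0.3]
    - [0,0,0]
  turn:
    - [0,0,0]
    - [0,0,0]
    - [0,0,0]
    - [0,0,0]
    - [0,0,0]
    - [0,0,0]
    - [0,0,0]
    - [0,0,0]

```text
t: 9.9
eef_pos: [471.7, -5.2, 172.5]
ee_rot: [1.341, 2.838, 0.001]
wrist_force: [-0.6, -0.3, -0.3]
gripper_width: 27.7
grip_force: 0.0
```

```bash
python3 - <<'E'
from h import *; from rig import r
o=r.observe(); print(o["eef_pos"])
T1=tool(75); T2=tool(75,40,-15); tz=T2.as_matrix()[:,2]; print(tz,T2.as_matrix()[:,0])
p=np.array([625,-265,20])-140*tz; print(p)
rot=go(o,p,T1); o2=dict(o,ee_rot=T1.as_rotvec()); go(o2,p,T2)
E
```

```text
[471.7261685   -5.20131844 172.48349299]
[ 0.62088515 -0.16636568 -0.76604444] [-0.73994211  0.19826689 -0.64278761]
[ 538.07607858 -241.70880545  127.24622204]
turn total/0.1: [ 0.01  0.03 -6.21]  shift/30 in final axes: [-4.177 -7.043  1.508]
turn total/0.1: [ 0.   -6.98 -0.  ]  shift/30 in final axes: [-2.23  -7.043  3.84 ]
```

Request:
step_arm:
  xyz:
    - [0,0,0]
    - [0,0,0]
    - [0,0,0]
    - [0,0,0]
    - [0,0,0]
    - [0,0,0]
    - [0,0,0]
    - [-0.42,-0.7,0]
    - [-0.42,-0.7,0]
    - [-0.42,-0.7,0]
    - [-0.42,-0.7,0]
    - [-0.42,-0.7,0]
  turn:
    - [0,0,-0.5]
    - [0,0,-0.95]
    - [0,0,-0.95]
    - [0,0,-0.95]
    - [0,0,-0.95]
    - [0,0,-0.95]
    - [0,0,-0.95]
    - [0,0,0]
    - [0,0,0]
    - [0,0,0]
    - [0,0,0]
    - [0,0,0]
  claw: 0.76

```text
t: 11.1
eef_pos: [504.1, -123.5, 169.5]
ee_rot: [-0.411, -3.112, -0.001]
wrist_force: [-0.5, -0.1, 0.6]
gripper_width: 70.0
grip_force: 0.0
```

Request:
step_arm:
  xyz:
    - [-0.42,-0.7,0]
    - [-0.42,-0.7,0]
    - [-0.42,-0.7,0]
    - [-0.42,-0.7,0]
    - [-0.42,-0.7,0]
    - [0,0,0]
    - [0,0,0]
    - [0,0,0]
    - [0,0,0]
    - [0,0,0]
    - [0,0,0]
  turn:
    - [0,0,0]
    - [0,0,0]
    - [0,0,0]
    - [0,0,0]
    - [0,0,0]
    - [0,-0.9,0]
    - [0,-1,0]
    - [0,-1,0]
    - [0,-1,0]
    - [0,-1,0]
    - [0,-1,0]

```text
t: 12.2
eef_pos: [537.6, -239.2, 169.5]
ee_rot: [0.336, 2.55, -0.095]
wrist_force: [0.9, 2.3, 0.4]
gripper_width: 69.8
grip_force: 0.0
```

Request:
step_arm:
  xyz:
    - [0,0,0]
    - [0,0,0]
    - [0,0,0]
  turn:
    - [0,-0.9,0]
    - [0,-0.2,0]
    - [0,0,0]

```text
t: 12.5
eef_pos: [539.5, -236.8, 169.3]
ee_rot: [0.322, 2.479, -0.091]
wrist_force: [-0.5, -0.1, -0.4]
gripper_width: 70.0
grip_force: 0.0
```

```bash
python3 - <<'E'
from h import *; from rig import r
o=r.observe(); f=r.grab_frame("wrist"); np.savez("pics/w3.npz",**f); cv2.imwrite("pics/w3.png",f["pixels"])
print(o["t"],o["eef_pos"],o["joint_pos"].round(2),f["origin"],proj(f,[[625,-265,20]]))
go(o,[538,-242,127],tool(75,40,-15))
E
```

```text
12.5 [ 539.4696084  -236.83181834  169.29140452] [-0.67  0.33  2.    0.89  0.33 -2.77] [ 401.53417481 -202.2236318   232.62052578] [[307.11181598 206.30459089]]
turn total/0.1: [ 0.14 -0.54 -0.01]  shift/30 in final axes: [ 0.908 -0.179  1.078]
```

View pics/w3.png

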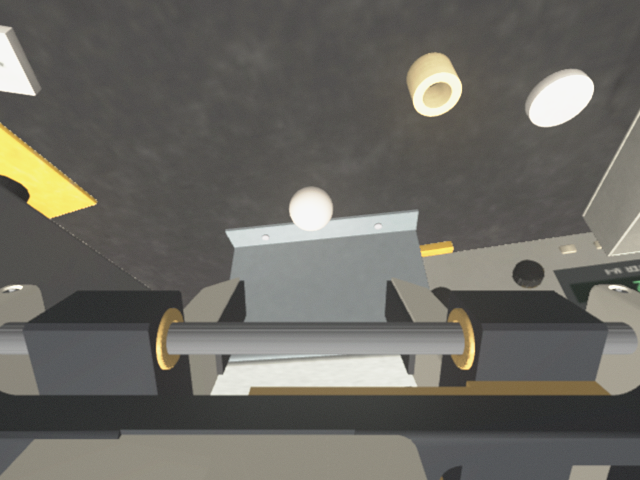

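Wrist view: the ball is at (311,209), just in front of the foot flange and under the plate, against a prediction of (307,206). Joint 5 is close to its limit, so I'll check the kinematics before approaching.

```bash
cat > kin.py <<'E'
from h import *
from scipy.optimize import least_squares
def fk(q,p):
    L2,L3,h,d,off,c4,c6=p; s=q[1]+q[2]
    W=R.from_euler("z",q[0]).apply([L2*np.sin(q[1])+L3*np.sin(s),off,h+L2*np.cos(q[1])+L3*np.cos(s)])
    A=R.from_euler("ZYZYZ",[q[0],s,c4*q[3],q[4],c6*q[5]+c90*np.pi/2])
    return W+d*A.as_matrix()[:,2],A
c90=1
E
python3 - <<'E'
import kin; from kin import *; from rig import r
D=[([0.96702,0.342714,1.525047,0,1.275421,-.146049],[231.775,470.63,248.04],[-.712608,-3.059089,.002311])]
o=r.observe(); D.append((o["joint_pos"],o["eef_pos"],o["ee_rot"]))
print(o["joint_pos"])
for kin.c90 in(1,-1):
  for c4 in(1,-1):
    for c6 in(1,-1):
      e=[np.degrees((fk(q,[400,400,100,150,0,c4,c6])[1].inv()*R.from_rotvec(w)).magnitude()) for q,_,w in D]
      print(kin.c90,c4,c6,np.round(e,2))
def res(x,c): return np.concatenate([fk(q,[*x,*c])[0]-p for q,p,w in D]) if 0 else np.concatenate([ (lambda W:W-np.array(p))(fk_pos(q,p,w,x)) for q,p,w in D])
def fk_pos(q,p,w,x):
    s=q[1]+q[2];return R.from_euler("z",q[0]).apply([x[0]*np.sin(q[1])+x[1]*np.sin(s),x[4],x[2]+x[0]*np.cos(q[1])+x[1]*np.cos(s)])+x[3]*R.from_rotvec(w).as_matrix()[:,2]
s=least_squares(res,[420,400,150,200,76],args=(0,));print(s.x,s.fun.round(1))
E
```

```text
[-0.67307103  0.3322193   1.99736622  0.89042189  0.33122615 -2.76986996]Traceback (most recent call last):
  File "<stdin>", line 8, in <module>
  File "kin.py", line 6, in fk
    A=R.from_euler("ZYZYZ",[q[0],s,c4*q[3],q[4],c6*q[5]+c90*np.pi/2])
  File "scipy/spatial/transform/_rotation.pyx", line 1413, in scipy.spatial.transform._rotation.Rotation.from_euler
ValueError: Expected axis specification to be a non-empty string of upto 3 characters, got ZYZYZ
```

```bash
sed -i 's/A=R.from_euler.*/A=R.from_euler("ZY",[q[0],s])*R.from_euler("ZYZ",[c4*q[3],q[4],c6*q[5]+c90*np.pi\/2])/' kin.py
python3 - <<'E'
import kin; from kin import *; from rig import r
D=[([0.96702,0.342714,1.525047,0,1.275421,-.146049],[231.775,470.63,248.04],[-.712608,-3.059089,.002311])]
o=r.observe(); D.append((o["joint_pos"],o["eef_pos"],o["ee_rot"]))
for kin.c90 in(1,-1):
  for c4 in(1,-1):
    for c6 in(1,-1):
      e=[np.degrees((fk(q,[400,400,100,150,0,c4,c6])[1].inv()*R.from_rotvec(w)).magnitude()) for q,_,w in D]
      print(kin.c90,c4,c6,np.round(e,2))
def res(x): return np.concatenate([R.from_euler("z",q[0]).apply([x[0]*np.sin(q[1])+x[1]*np.sin(q[1]+q[2]),x[4],x[2]+x[0]*np.cos(q[1])+x[1]*np.cos(q[1]+q[2])])+x[3]*R.from_rotvec(w).as_matrix()[:,2]-p for q,p,w in D])
s=least_squares(res,[420,400,150,200,76]);print(s.x,s.fun.round(1))
E
```

```text
1 1 1 [0. 0.]
1 1 -1 [16.74 42.6 ]
1 -1 1 [  0.   102.03]
1 -1 -1 [ 16.74 142.78]
-1 1 1 [180. 180.]
-1 1 -1 [163.26 137.4 ]
-1 -1 1 [180.    85.37]
-1 -1 -1 [163.26  48.05]
[569.42434669 340.26947938  69.75564425 257.06341972  81.33229841] [-5.6  0.6  1.4 -0.9 -5.6 -1.4]
```

```bash
python3 - <<'E'
from kin import *; from rig import r
P=[569.4,340.3,69.8,257.1,81.3,1,1]
lo=np.array([-2.53,-.77,.04,-1,.28,-3.11]);hi=np.array([2.53,2.02,2.7,4.14,2.66,3.11])
b=np.array([625,-265,20.])
def ik(pos,A,q0):
    f=lambda q:(lambda t:np.r_[(t[0]-pos)/100,(t[1].inv()*A).as_rotvec()])(fk(q,P))
    best=None
    for g in q0:
        s=least_squares(f,np.clip(g,lo+.01,hi-.01),bounds=(lo,hi))
        if best is None or s.cost<best.cost:best=s
    return best
for flip in(0,180):
  for lean in(40,):
    for az in(-60,-45,-30,-15,-6,5,20,35):
      A=tool(90+az-flip,lean,az); tz=A.as_matrix()[:,2]
      out=[]
      for back in(10,130):
        s=ik(b-back*tz,A,[[-.6,.5,1.8,a4,.5,a6] for a4 in(-.5,1,2.5,3.9) for a6 in(-2.5,-1,1,2.5)])
        out.append((round(s.cost,5),s.x.round(2).tolist()))
      print(flip,lean,az,*out)
E
```

```text
0 40 -60 (np.float64(0.00868), [-0.39, 0.68, 1.98, 4.14, 0.41, 1.1]) (np.float64(0.00243), [-0.28, 0.49, 1.87, -1.0, 0.52, 0.03])
0 40 -45 (np.float64(4e-05), [-0.43, 0.66, 1.97, 4.12, 0.28, 0.89]) (np.float64(0.00375), [-0.38, 0.44, 1.98, -1.0, 0.28, -0.25])
0 40 -30 (np.float64(0.00075), [-0.52, 0.65, 2.04, 3.14, 0.28, 1.57]) (np.float64(0.00617), [-0.52, 0.42, 2.19, 3.12, 0.28, 1.59])
0 40 -15 (np.float64(0.0), [-0.61, 0.65, 2.01, 2.24, 0.28, 2.18]) (np.float64(0.00011), [-0.68, 0.41, 2.11, 1.69, 0.28, 2.69])
0 40 -6 (np.float64(0.0), [-0.66, 0.65, 1.98, 1.88, 0.36, 2.37]) (np.float64(0.0), [-0.75, 0.43, 2.07, 1.44, 0.4, 2.76])
0 40 5 (np.float64(0.0), [-0.71, 0.67, 1.94, 1.56, 0.48, 2.49]) (np.float64(0.0), [-0.82, 0.46, 2.0, 1.23, 0.57, 2.76])
0 40 20 (np.float64(0.0), [-0.75, 0.7, 1.84, 1.24, 0.65, 2.56]) (np.float64(0.0), [-0.89, 0.52, 1.86, 1.02, 0.79, 2.72])
0 40 35 (np.float64(0.0), [-0.78, 0.74, 1.72, 1.01, 0.84, 2.56]) (np.float64(0.0), [-0.91, 0.6, 1.68, 0.85, 1.02, 2.67])
180 40 -60 (np.float64(0.00868), [-0.39, 0.68, 1.98, 4.14, 0.41, -2.04]) (np.float64(0.00243), [-0.
[... 232 characters left out ...]
 -1.57]) (np.float64(0.00617), [-0.52, 0.42, 2.19, 3.12, 0.28, -1.55])
180 40 -15 (np.float64(0.0), [-0.61, 0.65, 2.01, 2.24, 0.28, -0.96]) (np.float64(0.00011), [-0.68, 0.41, 2.11, 1.69, 0.28, -0.45])
180 40 -6 (np.float64(0.0), [-0.66, 0.65, 1.98, 1.88, 0.36, -0.77]) (np.float64(0.0), [-0.75, 0.43, 2.07, 1.44, 0.4, -0.38])
180 40 5 (np.float64(0.0), [-0.71, 0.67, 1.94, 1.56, 0.48, -0.65]) (np.float64(0.0), [-0.82, 0.46, 2.0, 1.23, 0.57, -0.38])
180 40 20 (np.float64(0.0), [-0.75, 0.7, 1.84, 1.24, 0.65, -0.58]) (np.float64(0.0), [-0.89, 0.52, 1.86, 1.02, 0.79, -0.42])
180 40 35 (np.float64(0.0), [-0.78, 0.74, 1.72, 1.01, 0.84, -0.59]) (np.float64(0.0), [-0.91, 0.6, 1.68, 0.85, 1.02, -0.48])
```

```bash
cat >> kin.py <<'E'
P=[569.4,340.3,69.8,257.1,81.3,1,1]
lo=np.array([-2.53,-.77,.04,-1,.28,-3.11]);hi=np.array([2.53,2.02,2.7,4.14,2.66,3.11])
def ik(pos,A,q):
    f=lambda q:(lambda t:np.r_[(t[0]-pos)/100,(t[1].inv()*A).as_rotvec()])(fk(q,P))
    return least_squares(f,np.clip(q,lo+.001,hi-.001),bounds=(lo,hi))
def track(o,segs,verbose=1):
    """segs: list of (nrows, shift(3), turn(3)) in step units; prints joints at segment ends and the extremes"""
    p=np.array(o["eef_pos"]);A=R.from_rotvec(o["ee_rot"]);q=np.array(o["joint_pos"])
    for n,s,t in segs:
        Q=[]
        for _ in range(n):
            p=p+A.apply(np.array(s)*30);A=A*R.from_rotvec(np.array(t)*.1);S=ik(p,A,q);Q.append(np.r_[S.x,S.cost,abs(S.x-q).max()*10]);q=S.x
        Q=np.array(Q);print(n,p.round(0),q.round(2),"j5min",Q[:,4].min().round(2),"j6",Q[:,5].min().round(2),Q[:,5].max().round(2),"cost",Q[:,6].max().round(4),"vmax",Q[:,7].max().round(2))
    return dict(eef_pos=p,ee_rot=A.as_rotvec(),joint_pos=q)
E
python3 - <<'E'
from kin import *; from rig import r
o=r.observe(); b=np.array([625,-265,20.])
F=tool(90,40,0); tz=F.as_matrix()[:,2]
print(R.from_rotvec(o["ee_rot"]).apply([0,1,0]))
for k in (36,40,44):
  print("k",k)
  e=track(o,[(7,[0,0,0],[0,.92,0]),(k,[0,0,0],[0,0,.99])])
  A=R.from_rotvec(e["ee_rot"]); w=(A.inv()*F).as_rotvec()/.1; n=int(np.ceil(abs(w).max())); print("w",w.round(2),n)
  e=track(e,[(n,[0,0,0],w/n)])
  s=F.inv().apply(b-130*tz-e["eef_pos"])/30; e=track(e,[(10,s/10,[0,0,0]),(10,[0,0,.4],[0,0,0])])
E
```

```text
[0.25118227 0.96787557 0.01115113]
k 36
7 [ 540. -237.  170.] [-0.56  0.5   1.5   0.01  1.14 -1.88] j5min 0.41 j6 -2.41 -1.88 cost 0.0 vmax 3.6
36 [ 540. -237.  170.] [-0.56  0.5   1.5   0.01  1.14  1.69] j5min 1.14 j6 -1.78 1.69 cost 0.0 vmax 0.99
w [ 8.51 -2.85 23.37] 24
24 [ 540. -237.  170.] [-0.75  0.35  2.    1.11  0.51  3.04] j5min 0.51 j6 1.75 3.04 cost 0.0 vmax 0.65
10 [ 541. -265.  120.] [-0.79  0.44  2.04  1.32  0.49  2.76] j5min 0.49 j6 2.76 3.01 cost 0.0 vmax 0.28
10 [ 619. -265.   28.] [-0.68  0.66  1.96  1.69  0.42  2.45] j5min 0.42 j6 2.45 2.73 cost 0.0 vmax 0.4
k 40
7 [ 540. -237.  170.] [-0.56  0.5   1.5   0.01  1.14 -1.88] j5min 0.41 j6 -2.41 -1.88 cost 0.0 vmax 3.6
40 [ 540. -237.  170.] [-0.56  0.5   1.5   0.01  1.14  2.08] j5min 1.14 j6 -1.78 2.08 cost 0.0 vmax 0.99
w [ 7.19 -4.13 19.68] 20
20 [ 540. -237.  170.] [-0.75  0.35  2.    1.11  0.51  3.04] j5min 0.51 j6 2.14 3.04 cost 0.0 vmax 0.8
10 [ 541. -265.  120.] [-0.79  0.44  2.04  1.32  0.49  2.76] j5min 0.49 j6 2.76 3.01 cost 0.0 vmax 0.28
10 [ 619. -265.   28.] [-0.68  0.66  1.96  1.69  0.42  2.45] j5min 0.42 j6 2.45 2.73 cost 0.0 vmax 0.4
k 44
7 [ 540. -237.  170.] [-0.56  0.5   1.5   0.01  1.14 -1.88] j5min 0.41 j6 -2.41 -1.88 cost 0.0 vmax 3.6
44 [ 540. -237.  170.] [-0.56  0.5   1.5   0.01  1.14  2.48] j5min 1.14 j6 -1.78 2.48 cost 0.0 vmax 0.99
w [ 5.86 -5.13 15.95] 16
16 [ 540. -237.  170.] [-0.75  0.35  2.    1.11  0.51  3.04] j5min 0.51 j6 2.53 3.04 cost 0.0 vmax 1.11
10 [ 541. -265.  120.] [-0.79  0.44  2.04  1.32  0.49  2.76] j5min 0.49 j6 2.76 3.01 cost 0.0 vmax 0.28
10 [ 619. -265.   28.] [-0.68  0.66  1.96  1.69  0.42  2.45] j5min 0.42 j6 2.45 2.73 cost 0.0 vmax 0.4
```

Request:
step_arm:
  xyz:
    - [0,0,0]
    - [0,0,0]
    - [0,0,0]
    - [0,0,0]
    - [0,0,0]
    - [0,0,0]
    - [0,0,0]
    - [0,0,0]
    - [0,0,0]
    - [0,0,0]
  turn:
    - [0,0.3,0]
    - [0,0.4,0]
    - [0,0.5,0]
    - [0,0.6,0]
    - [0,0.8,0]
    - [0,0.9,0]
    - [0,0.9,0]
    - [0,0.9,0]
    - [0,0.9,0]
    - [0,0.3,0]

```text
t: 13.55
eef_pos: [541.6, -238.3, 171.0]
ee_rot: [-0.398, -3.112, -0.012]
wrist_force: [1.2, 0.4, -0.5]
gripper_width: 69.7
grip_force: 0.0
```

Request:
step_arm:
  xyz:
    - [0,0,0]
    - [0,0,0]
    - [0,0,0]
    - [0,0,0]
    - [0,0,0]
    - [0,0,0]
    - [0,0,0]
    - [0,0,0]
    - [0,0,0]
    - [0,0,0]
    - [0,0,0]
    - [0,0,0]
  turn:
    - [0,0,1]
    - [0,0,1]
    - [0,0,1]
    - [0,0,1]
    - [0,0,1]
    - [0,0,1]
    - [0,0,1]
    - [0,0,1]
    - [0,0,1]
    - [0,0,1]
    - [0,0,1]
    - [0,0,1]

```text
t: 14.75
eef_pos: [540.7, -238.0, 170.9]
ee_rot: [-2.089, -2.338, -0.008]
wrist_force: [-0.4, -0.4, 0.1]
gripper_width: 69.8
grip_force: 0.0
```

Request:
step_arm:
  xyz:
    - [0,0,0]
    - [0,0,0]
    - [0,0,0]
    - [0,0,0]
    - [0,0,0]
    - [0,0,0]
    - [0,0,0]
    - [0,0,0]
    - [0,0,0]
    - [0,0,0]
    - [0,0,0]
    - [0,0,0]
  turn:
    - [0,0,1]
    - [0,0,1]
    - [0,0,1]
    - [0,0,1]
    - [0,0,1]
    - [0,0,1]
    - [0,0,1]
    - [0,0,1]
    - [0,0,1]
    - [0,0,1]
    - [0,0,1]
    - [0,0,1]

```text
t: 15.95
eef_pos: [540.7, -238.0, 170.9]
ee_rot: [-3.042, -0.749, -0.001]
wrist_force: [-0.0, 0.0, 0.4]
gripper_width: 69.7
grip_force: 0.0
```

Request:
step_arm:
  xyz:
    - [0,0,0]
    - [0,0,0]
    - [0,0,0]
    - [0,0,0]
    - [0,0,0]
    - [0,0,0]
    - [0,0,0]
    - [0,0,0]
    - [0,0,0]
    - [0,0,0]
    - [0,0,0]
    - [0,0,0]
  turn:
    - [0,0,1]
    - [0,0,1]
    - [0,0,1]
    - [0,0,1]
    - [0,0,1]
    - [0,0,1]
    - [0,0,1]
    - [0,0,1]
    - [0,0,1]
    - [0,0,1]
    - [0,0,1]
    - [0,0,1]

```text
t: 17.15
eef_pos: [540.7, -238.0, 170.9]
ee_rot: [-2.935, 1.1, 0.006]
wrist_force: [0.2, -0.7, 0.4]
gripper_width: 69.4
grip_force: 0.0
```

```bash
python3 - <<'E'
from kin import *; from rig import r
o=r.observe(); print(o["t"],o["eef_pos"],o["joint_pos"].round(2)); b=np.array([625,-265,20.])
f=dict(np.load("pics/w3.npz")); print("ball from w3",plane(f,[311.5,209],20)[0], "two-view:")
S=dict(np.load("pics/scene0.npz")); d=[ray(f,[311.5,209])[0],ray(S,[425.5,278.2])[0]];O=[f["origin"].ravel(),S["origin"].ravel()]
M=sum(np.eye(3)-np.outer(v,v)/(v@v) for v in d); print(np.linalg.solve(M,sum((np.eye(3)-np.outer(v,v)/(v@v))@q for v,q in zip(d,O))))
F=tool(90,40,0); tz=F.as_matrix()[:,2]
A=R.from_rotvec(o["ee_rot"]); w=(A.inv()*F).as_rotvec()/.1; n=24; print("w",w.round(2),(w/n).round(3))
e=track(o,[(n,[0,0,0],w/n)])
E
```

```text
17.15 [ 540.70920778 -238.02482613  170.91885852] [-0.55  0.53  1.44  0.01  1.17  1.74]
ball from w3 [ 629.53200063 -262.12328829   20.        ] two-view:
[ 634.86100436 -263.56938606   13.28252525]
w [ 8.42 -3.05 22.99] [ 0.351 -0.127  0.958]
24 [ 541. -238.  171.] [-0.75  0.35  2.    1.1   0.51  3.05] j5min 0.51 j6 1.79 3.05 cost 0.0 vmax 0.63
```

Request:
step_arm:
  xyz:
    - [0,0,0]
    - [0,0,0]
    - [0,0,0]
    - [0,0,0]
    - [0,0,0]
    - [0,0,0]
    - [0,0,0]
    - [0,0,0]
    - [0,0,0]
    - [0,0,0]
    - [0,0,0]
    - [0,0,0]
  turn:
    - [0.35,-0.127,0.96]
    - [0.35,-0.127,0.96]
    - [0.35,-0.127,0.96]
    - [0.35,-0.127,0.96]
    - [0.35,-0.127,0.96]
    - [0.35,-0.127,0.96]
    - [0.35,-0.127,0.96]
    - [0.35,-0.127,0.96]
    - [0.35,-0.127,0.96]
    - [0.35,-0.127,0.96]
    - [0.35,-0.127,0.96]
    - [0.35,-0.127,0.96]

```text
t: 18.35
eef_pos: [540.5, -237.9, 170.7]
ee_rot: [-1.591, 2.199, 0.008]
wrist_force: [-0.6, -0.0, 0.1]
gripper_width: 69.7
grip_force: 0.0
```

Request:
step_arm:
  xyz:
    - [0,0,0]
    - [0,0,0]
    - [0,0,0]
    - [0,0,0]
    - [0,0,0]
    - [0,0,0]
    - [0,0,0]
    - [0,0,0]
    - [0,0,0]
    - [0,0,0]
    - [0,0,0]
    - [0,0,0]
  turn:
    - [0.35,-0.127,0.96]
    - [0.35,-0.127,0.96]
    - [0.35,-0.127,0.96]
    - [0.35,-0.127,0.96]
    - [0.35,-0.127,0.96]
    - [0.35,-0.127,0.96]
    - [0.35,-0.127,0.96]
    - [0.35,-0.127,0.96]
    - [0.35,-0.127,0.96]
    - [0.35,-0.127,0.96]
    - [0.35,-0.127,0.96]
    - [0.35,-0.127,0.96]

```text
t: 19.55
eef_pos: [540.6, -237.5, 170.8]
ee_rot: [0.006, 2.445, 0.006]
wrist_force: [-0.6, -0.5, 0.0]
gripper_width: 70.0
grip_force: 0.0
```

```bash
python3 - <<'E'
from kin import *; from rig import r
o=r.observe(); print(o["t"],o["eef_pos"],o["joint_pos"].round(2)); b=np.array([629,-263,20.])
F=tool(90,40,0); tz=F.as_matrix()[:,2]; go(o,b-100*tz,F)
f=r.grab_frame("wrist"); np.savez("pics/w4.npz",**f); cv2.imwrite("pics/w4.png",f["pixels"]); print(proj(f,[b]))
for c in blobs(f,(200,120,440,280),bright(200),60)[:3]: print(cv2.minEnclosingCircle(c.astype(np.float32)), plane(f,cv2.minEnclosingCircle(c.astype(np.float32))[0],20))
E
```

```text
19.55 [ 540.6427792  -237.46894761  170.80693871] [-0.78  0.36  1.99  1.1   0.53  3.03]
turn total/0.1: [ 0.03 -0.02 -0.06]  shift/30 in final axes: [ 0.975 -0.851  2.411]
[[285.88813916 194.34587514]]
((290.8928527832031, 211.0), 91.24434661865234) [[ 652.62051666 -259.96527239   20.        ]]
((427.5, 123.5), 12.020915031433105) [[ 554.51167307 -156.81266288   20.        ]]
```

Request:
step_arm:
  xyz:
    - [0.2,-0.17,0.3]
    - [0.2,-0.17,0.5]
    - [0.2,-0.17,0.5]
    - [0.2,-0.17,0.5]
    - [0.2,-0.17,0.5]
    - [0,0,0.1]
    - [0,0,0]
  turn:
    - [0,0,0]
    - [0,0,0]
    - [0,0,0]
    - [0,0,0]
    - [0,0,0]
    - [0,0,0]
    - [0,0,0]

```text
t: 20.3
eef_pos: [564.3, -262.3, 96.4]
ee_rot: [-0.001, 2.445, 0.007]
wrist_force: [-0.3, -0.1, 0.5]
gripper_width: 70.0
grip_force: 0.0
```

```bash
python3 - <<'E'
from kin import *; from rig import r
o=r.observe(); print(o["t"],o["eef_pos"],o["joint_pos"].round(2)); b=np.array([629,-263,20.])
f=r.grab_frame("wrist"); np.savez("pics/w5.npz",**f); cv2.imwrite("pics/w5.png",f["pixels"]); print(proj(f,[b]))
E
```

```text
20.3 [ 564.30608828 -262.25902249   96.37382138] [-0.78  0.54  1.96  1.36  0.48  2.72]
[[313.70415724 250.7831285 ]]
```

View pics/w5.png

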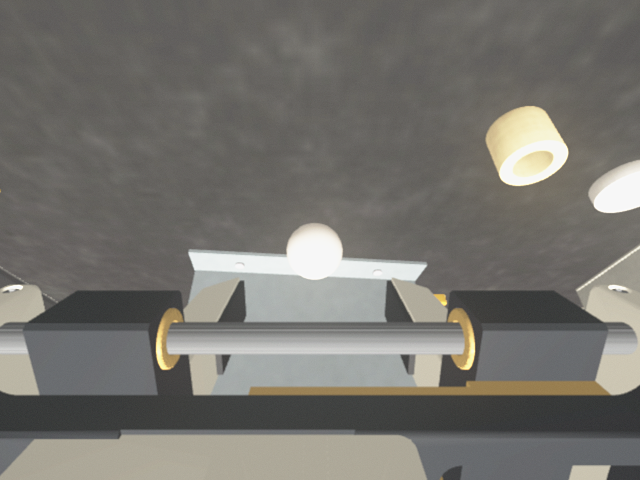

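Wrist view: the ball is at (315,251), where it was predicted for (629,-263,20), and centred between the fingers. I'm going in along the tool axis.

Request:
step_arm:
  xyz:
    - [0,0,0.3]
    - [0,0,0.4]
    - [0,0,0.4]
    - [0,0,0.4]
    - [0,0,0.4]
    - [0,0,0.4]
    - [0,0,0.3]
    - [0,0,0.2]
    - [0,0,0.1]
    - [0,0,0.07]
    - [0,0,0]
  turn:
    - [0,0,0]
    - [0,0,0]
    - [0,0,0]
    - [0,0,0]
    - [0,0,0]
    - [0,0,0]
    - [0,0,0]
    - [0,0,0]
    - [0,0,0]
    - [0,0,0]
    - [0,0,0]

```text
t: 21.45
eef_pos: [621.5, -262.2, 28.8]
ee_rot: [-0.0, 2.444, 0.006]
wrist_force: [-0.5, 0.2, 0.3]
gripper_width: 69.8
grip_force: 0.0
```

```bash
python3 - <<'E'
from kin import *; from rig import r
o=r.observe(); print(o["t"],o["eef_pos"],o["joint_pos"].round(2),o["wrist_force"].round(1)); b=np.array([629,-263,20.])
print(R.from_rotvec(o["ee_rot"]).inv().apply(b-o["eef_pos"]).round(1))
f=r.grab_frame("wrist"); np.savez("pics/w6.npz",**f); print(proj(f,[b]))
for c in blobs(f,(200,150,440,330),bright(215),60)[:3]: print(cv2.boundingRect(c))
E
```

```text
21.45 [ 621.53849255 -262.23488313   28.76836268] [-0.7   0.73  1.85  1.58  0.43  2.56] [-0.5  0.2  0.3]
[-0.1 -0.8 11.5]
[[314.16804182 307.81684718]]
(245, 279, 141, 44)
```

Request:
step_arm:
  xyz:
    - [0,-0.03,0]
    - [0,0,0]
    - [0,0,0]
    - [0,0,0]
    - [0,0,0]
    - [0,0,0]
    - [0,0,0]
    - [0,0,0]
  turn:
    - [0,0,0]
    - [0,0,0]
    - [0,0,0]
    - [0,0,0]
    - [0,0,0]
    - [0,0,0]
    - [0,0,0]
    - [0,0,0]
  claw: 0

```text
t: 22.3
eef_pos: [621.6, -263.1, 28.8]
ee_rot: [-0.0, 2.444, 0.006]
wrist_force: [0.4, 0.8, 1.0]
gripper_width: 38.7
grip_force: 30.0
```

Request:
step_arm:
  xyz:
    - [0,0,-0.2]
    - [0,0,-0.4]
    - [0,0,-0.6]
    - [0,0,-0.6]
    - [0,0,-0.7]
    - [0,0,-0.7]
    - [0,0,-0.7]
    - [0,0,-0.6]
    - [0,0,-0.3]
  turn:
    - [0,0,0]
    - [0,0,0]
    - [0,0,0]
    - [0,0,0]
    - [0,0,0]
    - [0,0,0]
    - [0,0,0]
    - [0,0,0]
    - [0,0,0]

```text
t: 23.2
eef_pos: [527.9, -263.9, 140.7]
ee_rot: [0.0, 2.443, 0.004]
wrist_force: [-1.0, 0.3, -1.4]
gripper_width: 38.8
grip_force: 30.0
```

```bash
python3 - <<'E'
from kin import *; from rig import r
o=r.observe(); print(o["t"],o["eef_pos"],o["joint_pos"].round(2),o["gripper_width"])
A=R.from_rotvec(o["ee_rot"]); s=A.inv().apply(np.array([505,-230,180])-o["eef_pos"])/30; print("s",s.round(2))
V=tool(255); w=(A.inv()*V).as_rotvec()/.1; n=30; print("w",w.round(2),(w/n).round(3))
e=track(o,[(4,s/4,[0,0,0]),(n,[0,0,0],w/n)])
s2=V.inv().apply(np.array([471,-5,160])-e["eef_pos"])/30;print("s2",s2.round(2)); track(e,[(10,s2/10,[0,0,0])])
E
```

```text
23.2 [ 527.90945456 -263.88053091  140.65431114] [-0.84  0.42  2.    1.21  0.54  2.84] 38.8076685592754
s [-0.26  1.13 -1.49]
w [ -9.89   1.34 -27.18] [-0.33   0.045 -0.906]
4 [ 505. -230.  180.] [-0.8   0.29  2.06  1.11  0.54  3.  ] j5min 0.52 j6 2.89 3.0 cost 0.0 vmax 0.56
30 [ 505. -230.  180.] [-0.57  0.44  1.58  0.    1.12  1.26] j5min 0.58 j6 1.26 2.94 cost 0.0 vmax 0.68
s2 [-3.04 -6.95  0.67]
10 [471.  -5. 160.] [-0.18  0.33  1.84  0.    0.97  1.65] j5min 0.97 j6 1.29 1.65 cost 0.0 vmax 0.46
```

Request:
step_arm:
  xyz:
    - [-0.07,0.28,-0.37]
    - [-0.07,0.28,-0.37]
    - [-0.07,0.28,-0.37]
    - [-0.07,0.28,-0.37]
    - [0,0,0]
    - [0,0,0]
    - [0,0,0]
    - [0,0,0]
    - [0,0,0]
    - [0,0,0]
  turn:
    - [0,0,0]
    - [0,0,0]
    - [0,0,0]
    - [0,0,0]
    - [-0.33,0.045,-0.906]
    - [-0.33,0.045,-0.906]
    - [-0.33,0.045,-0.906]
    - [-0.33,0.045,-0.906]
    - [-0.33,0.045,-0.906]
    - [-0.33,0.045,-0.906]

```text
t: 24.2
eef_pos: [506.3, -230.2, 178.5]
ee_rot: [-0.756, 2.383, 0.006]
wrist_force: [-0.2, -0.4, -0.6]
gripper_width: 38.5
grip_force: 30.0
```

Request:
step_arm:
  xyz:
    - [0,0,0]
    - [0,0,0]
    - [0,0,0]
    - [0,0,0]
    - [0,0,0]
    - [0,0,0]
    - [0,0,0]
    - [0,0,0]
    - [0,0,0]
    - [0,0,0]
    - [0,0,0]
    - [0,0,0]
  turn:
    - [-0.33,0.045,-0.906]
    - [-0.33,0.045,-0.906]
    - [-0.33,0.045,-0.906]
    - [-0.33,0.045,-0.906]
    - [-0.33,0.045,-0.906]
    - [-0.33,0.045,-0.906]
    - [-0.33,0.045,-0.906]
    - [-0.33,0.045,-0.906]
    - [-0.33,0.045,-0.906]
    - [-0.33,0.045,-0.906]
    - [-0.33,0.045,-0.906]
    - [-0.33,0.045,-0.906]

```text
t: 25.4
eef_pos: [506.4, -230.3, 178.5]
ee_rot: [-2.149, 1.736, 0.006]
wrist_force: [-0.0, -0.3, -1.6]
gripper_width: 38.6
grip_force: 30.0
```

Request:
step_arm:
  xyz:
    - [0,0,0]
    - [0,0,0]
    - [0,0,0]
    - [0,0,0]
    - [0,0,0]
    - [0,0,0]
    - [0,0,0]
    - [0,0,0]
    - [0,0,0]
    - [0,0,0]
    - [0,0,0]
    - [0,0,0]
  turn:
    - [-0.33,0.045,-0.906]
    - [-0.33,0.045,-0.906]
    - [-0.33,0.045,-0.906]
    - [-0.33,0.045,-0.906]
    - [-0.33,0.045,-0.906]
    - [-0.33,0.045,-0.906]
    - [-0.33,0.045,-0.906]
    - [-0.33,0.045,-0.906]
    - [-0.33,0.045,-0.906]
    - [-0.33,0.045,-0.906]
    - [-0.33,0.045,-0.906]
    - [-0.33,0.045,-0.906]

```text
t: 26.6
eef_pos: [506.4, -230.2, 178.5]
ee_rot: [3.115, -0.404, -0.003]
wrist_force: [0.1, -0.5, -0.7]
gripper_width: 38.4
grip_force: 30.0
```

```bash
python3 - <<'E'
from kin import *; from rig import r
o=r.observe(); print(o["t"],o["eef_pos"],o["joint_pos"].round(2),o["gripper_width"])
go(o,[471,-5,o["eef_pos"][2]],tool(255))
T=r.grab_frame("top"); np.savez("pics/t2.npz",**T); S=r.grab_frame("scene")
cv2.imwrite("pics/c2.png",np.hstack([cv2.resize(T["pixels"][235:285,285:350],None,fx=6,fy=6,interpolation=2),cv2.resize(S["pixels"][245:305,262:327],None,fx=6,fy=5,interpolation=2)]))
E
```

```text
26.6 [ 506.44963769 -230.22540062  178.51553042] [-0.56  0.46  1.54 -0.    1.14  1.27] 38.39098556653224
turn total/0.1: [0.01 0.02 0.04]  shift/30 in final axes: [-3.084 -6.946  0.   ]
```

View pics/c2.png

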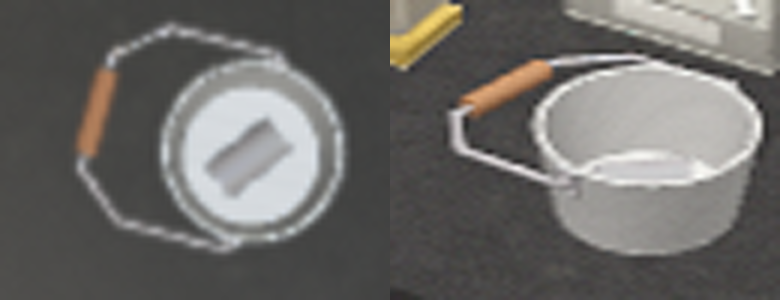

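The pail has not moved, with the roller lying in it at about top pixel (327,261) and the bail still folded. I'm carrying the ball over and lowering it in.

Request:
step_arm:
  xyz:
    - [-0.2,-0.45,0]
    - [-0.36,-0.8,0]
    - [-0.36,-0.8,0]
    - [-0.36,-0.8,0]
    - [-0.36,-0.8,0]
    - [-0.36,-0.8,0]
    - [-0.36,-0.8,0]
    - [-0.36,-0.8,0]
    - [-0.24,-0.6,0]
    - [-0.12,-0.3,0]
    - [0,0,0]
    - [0,0,0]
  turn:
    - [0,0,0]
    - [0,0,0]
    - [0,0,0]
    - [0,0,0]
    - [0,0,0]
    - [0,0,0]
    - [0,0,0]
    - [0,0,0]
    - [0,0,0]
    - [0,0,0]
    - [0,0,0]
    - [0,0,0]

```text
t: 27.9
eef_pos: [471.5, -5.4, 179.0]
ee_rot: [-3.114, 0.41, 0.002]
wrist_force: [-0.3, -0.0, -1.0]
gripper_width: 39.0
grip_force: 30.0
```

Request:
step_arm:
  xyz:
    - [0,0,0.4]
    - [0,0,0.6]
    - [0,0,0.6]
    - [0,0,0.5]
    - [0,0,0.3]
    - [0,0,0]
  turn:
    - [0,0,0]
    - [0,0,0]
    - [0,0,0]
    - [0,0,0]
    - [0,0,0]
    - [0,0,0]

```text
t: 28.5
eef_pos: [470.8, -5.5, 105.9]
ee_rot: [-3.114, 0.411, 0.006]
wrist_force: [0.5, -0.9, -0.6]
gripper_width: 38.6
grip_force: 30.0
```

105.9 to 67: 1.3 units.

Request:
step_arm:
  xyz:
    - [0,0,0.3]
    - [0,0,0.3]
    - [0,0,0.3]
    - [0,0,0.2]
    - [0,0,0.1]
    - [0,0,0.08]
    - [0,0,0]
  turn:
    - [0,0,0]
    - [0,0,0]
    - [0,0,0]
    - [0,0,0]
    - [0,0,0]
    - [0,0,0]
    - [0,0,0]

```text
t: 29.2
eef_pos: [471.2, -4.8, 68.3]
ee_rot: [-3.114, 0.409, 0.002]
wrist_force: [0.5, -0.0, -1.5]
gripper_width: 38.7
grip_force: 30.0
```

Request:
step_arm:
  xyz:
    - [0,0,0]
    - [0,0,0]
    - [0,0,0]
    - [0,0,0]
  turn:
    - [0,0,0]
    - [0,0,0]
    - [0,0,0]
    - [0,0,0]
  claw: 0.465

```text
t: 29.6
eef_pos: [471.4, -4.9, 68.7]
ee_rot: [-3.114, 0.409, 0.001]
wrist_force: [-0.8, -0.1, 0.3]
gripper_width: 42.9
grip_force: 0.0
```

Ball is released; I'm backing up and checking how much room there is beside the instrument box for the sleeve grasp.

Request:
step_arm:
  xyz:
    - [0,0,-0.2]
    - [0,0,-0.5]
    - [0,0,-0.8]
    - [0,0,-0.8]
    - [0,0,-0.5]
    - [0,0,0]
  turn:
    - [0,0,0]
    - [0,0,0]
    - [0,0,0]
    - [0,0,0]
    - [0,0,0]
    - [0,0,0]

```text
t: 30.2
eef_pos: [472.7, -5.2, 154.8]
ee_rot: [-3.114, 0.409, -0.006]
wrist_force: [-0.9, -0.1, 0.4]
gripper_width: 42.7
grip_force: 0.0
```

```bash
python3 - <<'E'
from kin import *; from rig import r
T=dict(np.load("pics/top0.npz"));S=dict(np.load("pics/scene0.npz"))
for z in(130,115): print(z,plane(T,[[282,247],[218,246],[282,160]],z).round(0))
print("scene foot",plane(S,[[273.5,247.5]],3).round(0),"front bottom-right",plane(S,[[267,250]],3).round(0))
print("scene top corner(263,212?)",plane(S,[[264,225]],130).round(0))
o=r.observe();print(o["t"],o["eef_pos"]); go(o,[492,74.5,o["eef_pos"][2]],tool(255))
S2=r.grab_frame("scene"); T2=r.grab_frame("top")
x=np.hstack([cv2.resize(S2["pixels"][180:320,180:320],None,fx=4,fy=4,interpolation=2)[:, :], cv2.resize(T2["pixels"][235:285,285:350],(240,560),interpolation=2)]); cv2.imwrite("pics/c3.png",x)
cs=blobs(S2,(268,250,292,276),orange); print("sleeve S px",cs[0].mean(0) if cs else None)
E
```

```text
130 [[502. 124. 130.]
 [501. 309. 130.]
 [759. 132. 130.]]
115 [[504. 125. 115.]
 [503. 311. 115.]
 [762. 133. 115.]]
scene foot [[559. 139.   3.]] front bottom-right [[541. 148.   3.]]
scene top corner(263,212?) [[485. 116. 130.]]
30.2 [472.67918874  -5.15873972 154.81986582]
turn total/0.1: [-0.01 -0.04  0.01]  shift/30 in final axes: [-0.065 -2.732  0.   ]
sleeve S px [281.0625  261.78125]
```

View pics/c3.png

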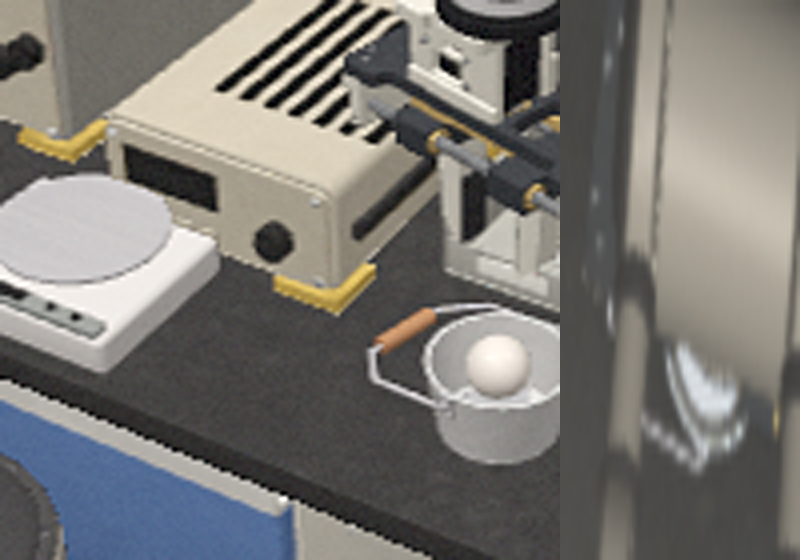

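View: the ball and roller are both in the pail, and the sleeve is unmoved at about (281,262) in the scene. The instrument box starts at about x>502, y>125, so the gripper body would hit it during a sleeve grasp there. I'll first slide the pail about 60 mm away from the box with partly open fingers against its rim.

Request:
step_arm:
  xyz:
    - [0,0,0]
    - [0,0,0]
    - [0,0,0]
    - [0,0,0]
    - [0,0,0]
    - [0,0,0]
    - [0,0,0]
    - [0,0,0]
    - [0,0,0]
    - [0,0,0]
    - [0,0,0]
    - [0,0,0]
  turn:
    - [0,0,-0.9]
    - [0,0,-1]
    - [0,0,-1]
    - [0,0,-1]
    - [0,0,-1]
    - [0,0,-1]
    - [0,0,-1]
    - [0,0,-1]
    - [0,0,-1]
    - [0,0,-1]
    - [0,0,-1]
    - [0,0,-1]
  claw: 0.33

```text
t: 31.5
eef_pos: [470.6, -4.9, 151.2]
ee_rot: [-2.803, -1.411, 0.004]
wrist_force: [0.4, 0.2, 0.1]
gripper_width: 29.8
grip_force: 0.0
```

Request:
step_arm:
  xyz:
    - [0,0,0]
    - [0,0,0]
    - [0,0,0]
    - [0,0,0]
    - [0.5,0,0]
    - [0.5,0,0]
    - [0.5,0,0]
    - [0.5,0,0]
    - [0.1,0,0]
    - [0,0,0]
  turn:
    - [0,0,-1]
    - [0,0,-1]
    - [0,0,-1]
    - [0,0,-0.8]
    - [0,0,0]
    - [0,0,0]
    - [0,0,0]
    - [0,0,0]
    - [0,0,0]
    - [0,0,0]

```text
t: 32.5
eef_pos: [487.2, 56.0, 151.6]
ee_rot: [-2.49, -1.912, 0.003]
wrist_force: [0.2, -0.9, -0.4]
gripper_width: 30.5
grip_force: 0.0
```

```bash
python3 - <<'E'
from kin import *; from rig import r
o=r.observe();print(o["t"],o["eef_pos"],o["joint_pos"].round(2)); go(o,[487,55,54],tool(-15))
S2=r.grab_frame("scene"); cs=blobs(S2,(262,245,296,280),orange); print("sleeve S px",cs[0].mean(0) if cs else None)
E
```

```text
32.5 [487.1743294   56.04066488 151.64471954] [-0.04  0.39  1.75  0.    1.    0.22]
turn total/0.1: [-0.03 -0.    0.01]  shift/30 in final axes: [-3.500e-02  3.000e-03  3.255e+00]
sleeve S px [267.03225806 251.48387097]
```

Request:
step_arm:
  xyz:
    - [0,0,0.4]
    - [0,0,0.6]
    - [0,0,0.6]
    - [0,0,0.6]
    - [0,0,0.5]
    - [0,0,0.3]
    - [0,0,0.2]
    - [0,0,0.05]
    - [0,0,0]
  turn:
    - [0,0,0]
    - [0,0,0]
    - [0,0,0]
    - [0,0,0]
    - [0,0,0]
    - [0,0,0]
    - [0,0,0]
    - [0,0,0]
    - [0,0,0]

```text
t: 33.45
eef_pos: [487.8, 55.8, 55.3]
ee_rot: [-2.492, -1.911, 0.0]
wrist_force: [0.6, 0.6, 0.0]
gripper_width: 30.2
grip_force: 0.0
```

Request:
step_arm:
  xyz:
    - [-0.08,0,0]
    - [-0.1,0,0]
    - [-0.1,0,0]
    - [-0.1,0,0]
    - [-0.12,0,0]
    - [-0.15,0,0]
    - [-0.2,0,0]
    - [-0.2,0,0]
    - [-0.2,0,0]
    - [-0.2,0,0]
    - [-0.2,0,0]
    - [-0.2,0,0]
  turn:
    - [0,0,0]
    - [0,0,0]
    - [0,0,0]
    - [0,0,0]
    - [0,0,0]
    - [0,0,0]
    - [0,0,0]
    - [0,0,0]
    - [0,0,0]
    - [0,0,0]
    - [0,0,0]
    - [0,0,0]

```text
t: 34.65
eef_pos: [473.1, 1.9, 55.1]
ee_rot: [-2.492, -1.911, 0.0]
wrist_force: [1.5, 4.7, 2.0]
gripper_width: 30.2
grip_force: 2.4
```

Request:
step_arm:
  xyz:
    - [-0.18,0,0]
    - [-0.14,0,0]
    - [-0.1,0,0]
    - [-0.07,0,0]
    - [-0.04,0,0]
    - [0,0,0]
    - [0.1,0,0]
    - [0.15,0,0]
    - [0.1,0,0]
    - [0,0,0]
  turn:
    - [0,0,0]
    - [0,0,0]
    - [0,0,0]
    - [0,0,0]
    - [0,0,0]
    - [0,0,0]
    - [0,0,0]
    - [0,0,0]
    - [0,0,0]
    - [0,0,0]

```text
t: 35.65
eef_pos: [471.7, -2.5, 54.8]
ee_rot: [-2.49, -1.912, 0.001]
wrist_force: [-0.0, -0.4, 0.7]
gripper_width: 30.0
grip_force: 0.0
```

Request:
step_arm:
  xyz:
    - [0,0,-0.4]
    - [0,0,-0.7]
    - [0,0,-0.9]
    - [0,0,-0.9]
    - [0,0,-0.4]
    - [0,0,0]
    - [0,0,0]
    - [0,0,0]
    - [0,0,0]
    - [0,0,0]
    - [0,0,0]
    - [0,0,0]
  turn:
    - [0,0,0]
    - [0,0,0]
    - [0,0,0]
    - [0,0,0]
    - [0,0,0]
    - [0,0,0.9]
    - [0,0,1]
    - [0,0,1]
    - [0,0,1]
    - [0,0,1]
    - [0,0,1]
    - [0,0,1]

```text
t: 36.85
eef_pos: [471.7, -3.0, 153.9]
ee_rot: [-2.993, -0.95, 0.002]
wrist_force: [1.2, 1.1, 0.1]
gripper_width: 30.1
grip_force: 0.0
```

```bash
python3 - <<'E'
from kin import *; from rig import r
o=r.observe();print(o["t"],o["eef_pos"],o["joint_pos"].round(2))
S=r.grab_frame("scene"); T=r.grab_frame("top"); W=r.grab_frame("wrist")
for n,f in(("s3",S),("t3",T),("w7",W)): np.savez(f"pics/{n}.npz",**f)
o2=lambda p:(p[...,2]-p[...,0]>60)&(p[...,1]<0.78*p[...,2])
for n,f,box in(("S",S,(250,235,340,310)),("T",T,(285,225,350,290)),("W",W,(0,0,640,480))):
    print(n,"expected",proj(f,[[475,12,23.4],[455,-66,52]]).round(0).tolist())
    for c in blobs(f,box,o2,10)[:3]:
        m=cv2.minAreaRect(c.astype(np.float32)); p=plane(f,m[0],23.4)[0]; e=plane(f,cv2.boxPoints(m),23.4)[:,:2]; d=[e[1]-e[0],e[2]-e[1]];d=max(d,key=np.linalg.norm)
        print(n,np.round(m[0],1),p.round(1),"len",np.linalg.norm(d).round(1),"dir",np.degrees(np.arctan2(d[1],d[0])).round(1))
E
```

```text
36.85 [471.7305717   -2.97578254 153.87912191] [-0.17  0.35  1.8   0.    0.99  0.79]
S expected [[298.0, 274.0], [323.0, 281.0]]
S [298.  272.5] [481.   16.7  23.4] len 46.5 dir -13.7
T expected [[320.0, 260.0], [346.0, 266.0]]
W expected [[302.0, 224.0], [370.0, 312.0]]
W [299.3 221.3] [475.5  14.9  23.4] len 45.1 dir -15.7
```

```bash
python3 - <<'E'
from kin import *; from rig import r
o=r.observe(); go(o,[476,14.8,154],tool(254.7))
E
```

```text
turn total/0.1: [-0.01  0.01  8.88]  shift/30 in final axes: [-0.021 -0.608 -0.003]
```

Request:
step_arm:
  xyz:
    - [0,0,0]
    - [0,0,0]
    - [0,0,0]
    - [0,0,0]
    - [0,0,0]
    - [0,0,0]
    - [0,0,0]
    - [0,0,0]
    - [0,0,0]
    - [0,-0.3,0]
    - [0,-0.31,0]
    - [0,0,0]
  turn:
    - [0,0,0.99]
    - [0,0,0.99]
    - [0,0,0.99]
    - [0,0,0.99]
    - [0,0,0.99]
    - [0,0,0.99]
    - [0,0,0.99]
    - [0,0,0.99]
    - [0,0,0.99]
    - [0,0,0]
    - [0,0,0]
    - [0,0,0]
  claw: 0.26

```text
t: 38.2
eef_pos: [477.1, 15.9, 154.0]
ee_rot: [-3.112, 0.42, 0.002]
wrist_force: [-0.4, 0.2, 1.9]
gripper_width: 23.5
grip_force: 0.0
```

```bash
python3 - <<'E'
from kin import *; from rig import r
o=r.observe();print(o["t"],o["eef_pos"],o["gripper_width"]); go(o,[476,14.8,32],tool(254.7))
W=r.grab_frame("wrist"); o2=lambda p:(p[...,2]-p[...,0]>60)&(p[...,1]<0.78*p[...,2])
print(proj(W,[[476,14.9,23.4]]))
for c in blobs(W,(200,100,440,330),o2,10)[:3]:
    m=cv2.boundingRect(c); print(m, plane(W,[m[0]+m[2]/2,m[1]+m[3]/2],23.4))
E
```

```text
38.2 [477.11492961  15.92859528 153.99512205] 23.468648082194786
turn total/0.1: [-0.01  0.01 -0.01]  shift/30 in final axes: [-0.026  0.046  4.067]
[[316.30223421 238.85696844]]
(309, 213, 14, 55) [[474.74543866  15.4934418   23.4       ]]
```

Request:
step_arm:
  xyz:
    - [-0.03,0.03,0.4]
    - [0,0,0.6]
    - [0,0,0.6]
    - [0,0,0.6]
    - [0,0,0.5]
    - [0,0,0.5]
    - [0,0,0.4]
    - [0,0,0.25]
    - [0,0,0.15]
    - [0,0,0.05]
    - [0,0,0]
  turn:
    - [0,0,0]
    - [0,0,0]
    - [0,0,0]
    - [0,0,0]
    - [0,0,0]
    - [0,0,0]
    - [0,0,0]
    - [0,0,0]
    - [0,0,0]
    - [0,0,0]
    - [0,0,0]

```text
t: 39.35
eef_pos: [475.8, 14.2, 32.7]
ee_rot: [-3.112, 0.426, 0.001]
wrist_force: [-0.1, -1.0, -0.6]
gripper_width: 23.9
grip_force: 0.0
```

Request:
step_arm:
  xyz:
    - [0,0,0]
    - [0,0,0]
    - [0,0,0]
    - [0,0,0]
    - [0,0,0]
    - [0,0,0]
  turn:
    - [0,0,0]
    - [0,0,0]
    - [0,0,0]
    - [0,0,0]
    - [0,0,0]
    - [0,0,0]
  claw: 0

```text
t: 39.95
eef_pos: [475.9, 14.2, 32.6]
ee_rot: [-3.112, 0.426, 0.001]
wrist_force: [1.4, 1.8, 0.6]
gripper_width: 10.9
grip_force: 30.0
```

Sleeve is pinched. Now I'm carrying it round the 84 mm arc.

Request:
step_arm:
  xyz:
    - [0,-0.06,-0.28]
    - [0,-0.03,-0.28]
    - [0,0,-0.29]
    - [0,0.03,-0.28]
    - [0,0.06,-0.28]
    - [0,0.08,-0.27]
    - [0,0.11,-0.26]
    - [0,0.14,-0.25]
    - [0,0.16,-0.23]
    - [0,0,0]
  turn:
    - [0,0,0]
    - [0,0,0]
    - [0,0,0]
    - [0,0,0]
    - [0,0,0]
    - [0,0,0]
    - [0,0,0]
    - [0,0,0]
    - [0,0,0]
    - [0,0,0]

```text
t: 40.95
eef_pos: [471.9, -0.6, 106.0]
ee_rot: [-3.111, 0.428, 0.0]
wrist_force: [-0.4, -0.3, 0.7]
gripper_width: 11.0
grip_force: 30.0
```

```bash
python3 - <<'E'
from kin import *; from rig import r
o=r.observe();print(o["t"],o["eef_pos"],o["wrist_force"],o["gripper_width"])
A=R.from_euler("z",0); b=np.array([np.cos(np.radians(74.7)),np.sin(np.radians(74.7)),0])
p0=np.array([475.9,14.2,32.6]); d=o["eef_pos"]-p0; print("along b",d@b,"up",d[2],"model",84*(np.cos(.655)-np.cos(.26)),84*(np.sin(.655)+np.sin(.26)))
f=r.grab_frame("scene"); o2=lambda p:(p[...,2]-p[...,0]>60)&(p[...,1]<0.78*p[...,2])
print([cv2.minAreaRect(c.astype(np.float32))[0] for c in blobs(f,(260,215,350,310),o2,8)], proj(f,[o["eef_pos"]-[0,0,9]]))
E
```

```text
40.95 [471.92930006  -0.56294838 106.03373839] [-0.40096947 -0.28292113  0.73629635] 10.982052558715514
along b -15.287472082789147 up 73.43373839056059 model -14.560732202759715 72.76414279861187
[(298.7500305175781, 254.75003051757812)] [[302.41120426 253.31895452]]
```

Following the arc with low force; I'll finish it.

Request:
step_arm:
  xyz:
    - [0,0.18,-0.22]
    - [0,0.21,-0.2]
    - [0,0.22,-0.17]
    - [0,0.24,-0.15]
    - [0,0.25,-0.13]
    - [0,0.27,-0.1]
    - [0,0.27,-0.07]
    - [0,0.28,-0.04]
    - [0,0.28,-0.01]
    - [0,0,0]
    - [0,0,0]
  turn:
    - [0,0,0]
    - [0,0,0]
    - [0,0,0]
    - [0,0,0]
    - [0,0,0]
    - [0,0,0]
    - [0,0,0]
    - [0,0,0]
    - [0,0,0]
    - [0,0,0]
    - [0,0,0]

```text
t: 42.1
eef_pos: [453.9, -63.8, 137.6]
ee_rot: [-3.111, 0.427, 0.003]
wrist_force: [0.2, -0.9, -4.2]
gripper_width: 10.7
grip_force: 30.0
```

```bash
python3 - <<'E'
from kin import *; from rig import r
o=r.observe();print(o["t"],o["eef_pos"],o["wrist_force"],o["gripper_width"])
b=np.array([np.cos(np.radians(74.7)),np.sin(np.radians(74.7)),0]); d=o["eef_pos"]-np.array([475.9,14.2,32.6]); print(d@b,d[2],"model",-84*np.cos(.26),84*(1+np.sin(.26)))
e=o["eef_pos"]; print(np.array([e[0],e[1]]),"-> pan 455.1,300.7"); f=r.grab_frame("scene")
np.savez("pics/s5.npz",**f)
go(o,[430,290,e[2]])
t=track(o,[(14,[0,0,-2.6/14],[0,0,0])]); A=R.from_rotvec(o["ee_rot"])
for p in ([420,100],[420,250],[455,300]): s=A.inv().apply([p[0]-t["eef_pos"][0],p[1]-t["eef_pos"][1],0])/30; print(p,s.round(2)); t=track(t,[(10,s/10,[0,0,0])])
E
```

```text
42.1 [453.87654899 -63.83953559 137.60705303] [ 0.2425195  -0.92253543 -4.19241268] 10.732402711507246
-81.0850081800553 105.00705303402967 model -81.17675816329911 105.59476635894103
[453.87654899 -63.83953559] -> pan 455.1,300.7
turn total/0.1: [0. 0. 0.]  shift/30 in final axes: [ -3.946 -11.144   0.016]
14 [454. -64. 216.] [-0.32  0.26  1.76  0.    1.12  1.52] j5min 0.91 j6 1.52 1.52 cost 0.0 vmax 0.48
[420, 100] [-2.56 -4.96  0.01]
10 [420. 100. 216.] [0.04 0.21 1.83 0.   1.1  1.89] j5min 1.1 j6 1.56 1.89 cost 0.0 vmax 0.39
[420, 250] [-1.35 -4.81  0.01]
10 [420. 250. 216.] [0.37 0.31 1.69 0.   1.15 2.21] j5min 1.11 j6 1.92 2.21 cost 0.0 vmax 0.35
[455, 300] [ 0.67 -1.92  0.  ]
10 [455. 300. 216.] [0.43 0.4  1.54 0.   1.21 2.28] j5min 1.15 j6 2.22 2.28 cost 0.0 vmax 0.16
```

Request:
step_arm:
  xyz:
    - [0,0,-0.08]
    - [0,0,-0.12]
    - [0,0,-0.2]
    - [0,0,-0.25]
    - [0,0,-0.3]
    - [0,0,-0.3]
    - [0,0,-0.3]
    - [0,0,-0.3]
    - [0,0,-0.3]
    - [0,0,-0.25]
    - [0,0,-0.15]
    - [0,0,-0.05]
  turn:
    - [0,0,0]
    - [0,0,0]
    - [0,0,0]
    - [0,0,-0.2]
    - [0,0,-0.4]
    - [0,0,-0.6]
    - [0,0,-0.8]
    - [0,0,-0.9]
    - [0,0,-0.9]
    - [0,0,-0.9]
    - [0,0,-0.9]
    - [0,0,-0.9]

```text
t: 43.35
eef_pos: [454.4, -63.7, 217.0]
ee_rot: [-3.084, -0.597, -0.001]
wrist_force: [-0.4, -0.2, -5.1]
gripper_width: 10.9
grip_force: 30.0
```

Request:
step_arm:
  xyz:
    - [0,0,0]
    - [0,0,0]
    - [0,0,0]
    - [0,0,0]
    - [0,0,0]
    - [0,0,0]
    - [0,0,0]
    - [0,0,0]
    - [0,0,0]
    - [0,0,0]
    - [0,0,0]
    - [0,0,0]
  turn:
    - [0,0,-0.9]
    - [0,0,-0.9]
    - [0,0,-0.9]
    - [0,0,-0.9]
    - [0,0,-0.9]
    - [0,0,-0.9]
    - [0,0,-0.9]
    - [0,0,-0.9]
    - [0,0,-0.9]
    - [0,0,-0.9]
    - [0,0,-0.6]
    - [0,0,-0.4]

```text
t: 44.55
eef_pos: [454.1, -63.7, 216.4]
ee_rot: [-2.421, -2.001, -0.0]
wrist_force: [0.0, 0.1, -3.1]
gripper_width: 10.7
grip_force: 30.0
```

```bash
python3 - <<'E'
from kin import *; from rig import r
o=r.observe();print(o["t"],o["eef_pos"],o["wrist_force"],o["gripper_width"],o["joint_pos"].round(2))
A=R.from_rotvec(o["ee_rot"]); print("tool y",A.apply([0,1,0]).round(3)); t=o
for p in ([420,110],[420,270],[455,300.7]): s=A.inv().apply([p[0]-t["eef_pos"][0],p[1]-t["eef_pos"][1],0])/30; print(p,s.round(2)); t=track(t,[(8,s/8,[0,0,0])])
f=r.grab_frame("scene"); np.savez("pics/s6.npz",**f)
E
```

```text
44.55 [454.12840759 -63.66147019 216.41282071] [ 0.01261102  0.05771681 -3.10010518] 10.747013000225452 [-0.31  0.25  1.75  0.    1.14 -0.12]
tool y [ 0.982 -0.189 -0.001]
[420, 110] [ 5.47 -2.21  0.01]
8 [420. 110. 216.] [0.07 0.22 1.82 0.   1.11 0.26] j5min 1.11 j6 -0.08 0.26 cost 0.0 vmax 0.51
[420, 270] [ 5.24 -1.01  0.  ]
8 [420. 270. 216.] [0.41 0.32 1.66 0.   1.16 0.6 ] j5min 1.11 j6 0.3 0.6 cost 0.0 vmax 0.46
[455, 300.7] [1.22 0.95 0.  ]
8 [455. 301. 216.] [0.43 0.4  1.54 0.   1.21 0.62] j5min 1.16 j6 0.6 0.62 cost 0.0 vmax 0.16
```

Request:
step_arm:
  xyz:
    - [0.15,-0.06,0]
    - [0.3,-0.12,0]
    - [0.45,-0.18,0]
    - [0.55,-0.22,0]
    - [0.55,-0.22,0]
    - [0.55,-0.22,0]
    - [0.55,-0.22,0]
    - [0.55,-0.22,0]
    - [0.55,-0.22,0]
    - [0.55,-0.22,0]
    - [0.52,-0.2,0]
    - [0.5,-0.15,0]
  turn:
    - [0,0,0]
    - [0,0,0]
    - [0,0,0]
    - [0,0,0]
    - [0,0,0]
    - [0,0,0]
    - [0,0,0]
    - [0,0,0]
    - [0,0,0]
    - [0,0,0]
    - [0,0,0]
    - [0,0,0]

```text
t: 45.8
eef_pos: [420.0, 120.9, 216.1]
ee_rot: [-2.423, -1.997, 0.001]
wrist_force: [-0.1, -0.1, -4.0]
gripper_width: 11.0
grip_force: 30.0
```

Request:
step_arm:
  xyz:
    - [0.5,-0.1,0]
    - [0.5,-0.1,0]
    - [0.5,-0.1,0]
    - [0.5,-0.1,0]
    - [0.5,-0.1,0]
    - [0.5,-0.1,0]
    - [0.5,-0.1,0]
    - [0.45,-0.05,0]
    - [0.4,0,0]
    - [0.3,0,0]
    - [0.2,0,0]
    - [0.1,0,0]
  turn:
    - [0,0,0]
    - [0,0,0]
    - [0,0,0]
    - [0,0,0]
    - [0,0,0]
    - [0,0,0]
    - [0,0,0]
    - [0,0,0]
    - [0,0,0]
    - [0,0,0]
    - [0,0,0]
    - [0,0,0]

```text
t: 47.0
eef_pos: [427.6, 269.6, 216.0]
ee_rot: [-2.424, -1.996, 0.001]
wrist_force: [0.3, 0.1, -4.2]
gripper_width: 10.8
grip_force: 30.0
```

```bash
python3 - <<'E'
from kin import *; from rig import r
o=r.observe();print(o["t"],o["eef_pos"],o["wrist_force"]); go(o,[455.1,300.7,216])
S=dict(np.load("pics/scene0.npz"))
c=blobs(S,(172,215,232,262),lambda p:(p.min(2)>90)&(p.max(2)<205),100)[0]; e=cv2.fitEllipse(c); print(e,plane(S,e[0],48))
f=r.grab_frame("scene"); np.savez("pics/s7.npz",**f)
E
```

```text
47.0 [427.56947278 269.58855813 216.01922682] [ 0.2712625   0.06240185 -4.18822658]
turn total/0.1: [0. 0. 0.]  shift/30 in final axes: [1.194 0.702 0.   ]
((203.9687042236328, 233.58924865722656), (30.086511611938477, 58.79647445678711), 69.40171813964844) [[468.21858815 297.27260244  48.        ]]
```

```bash
python3 - <<'E'
from kin import *; from rig import r
f=r.grab_frame("wrist"); np.savez("pics/w8.npz",**f); I=cv2.GaussianBlur(f["pixels"],(3,3),0).astype(float)
c0=np.array([455.5,301.]);rr=np.arange(35,80,1.)
pts=[]
for a in range(0,360,10):
    u=np.array([np.cos(np.radians(a)),np.sin(np.radians(a))]); px=proj(f,np.c_[c0+rr[:,None]*u,np.full(len(rr),48)]); 
    ok=(px[:,0]>2)&(px[:,0]<637)&(px[:,1]>2)&(px[:,1]<280)
    if ok.sum()<45: continue
    v=I[px[:,1].round().astype(int),px[:,0].round().astype(int)].mean(1); g=np.abs(v[3:]-v[:-3]); k=g.argmax(); rad=rr[k]+1.5
    print(a,rad,v[::6].round(0).astype(int)); pts.append([*(c0+rad*u),rad])
E
```

```text
0 53.5 [193 194 198 189  65 126 196 188]
10 55.5 [192 194 191 196 125 135 152 156]
20 60.5 [194 193 192 194 196 121 109 123]
30 60.5 [191 192 192 190 193  71  71  70]
40 61.5 [195 194 192 191 188  73  73  74]
50 72.5 [194 194 191 189 188 235 190  69]
60 61.5 [194 192 194 192 189 235 235 234]
70 77.5 [193 193 193 192 191 236 235 216]
80 75.5 [195 195 193 189 187 237 234  79]
90 74.5 [196 196 196 195 195 237 230  69]
100 75.5 [192 195 197 198 197 238 234  80]
110 77.5 [196 200 193 193 193 239 239 206]
120 61.5 [194 195 197 191 191 239 239 239]
130 60.5 [197 192 192 196 193 239 240 240]
140 60.5 [193 195 196 197 196 240 240 241]
150 70.5 [193 196 198 194 201 239 144  71]
160 64.5 [195 197 197 197 205 148  71  85]
170 61.5 [190 197 192 199 222  74  71 153]
180 63.5 [200 208 181 183 230 119  69 198]
190 67.5 [185 191 181 227 230 229 122 120]
200 59.5 [212 220 224 217 204 228 227 228]
210 36.5 [158 233 237 236 229 219 226 227]
220 42.5 [128 166 241 238 233 212 224 227]
230 39.5 [223 135 146 159 227 223 226 228]
240 55.5 [202 216 219 202 120 185 195 153]
250 74.5 [164 166 154 172 187 193 191  75]
260 42.5 [228 222 117 192 189 168 144 152]
270 52.5 [227 229 226 131 146 163 161 159]
280 62.5 [160 161 160 163 164 162 163 162]
290 70.5 [158 158 159 170 210 226  94  71]
300 75.5 [198 195 194 198 235 236 234  89]
310 70.5 [194 200 194 195 230 235 207 190]
320 70.5 [199 197 194 196 201 188  87  60]
330 60.5 [193 194 196 192 165  60  79 140]
340 57.5 [197 197 194 197  63  70 137 161]
350 55.5 [193 195 194 197  61 129 205 155]
```

```bash
python3 - <<'E'
from kin import *
f=dict(np.load("pics/w8.npz")); I=cv2.GaussianBlur(f["pixels"],(3,3),0).astype(float)
c0=np.array([455.5,301.]);rr=np.arange(35,80,.5);P2=[]
for a in [*range(-60,171,10)]:
    u=np.array([np.cos(np.radians(a)),np.sin(np.radians(a))]); px=proj(f,np.c_[c0+rr[:,None]*u,np.full(len(rr),48)])
    v=cv2.remap(I.mean(2).astype(np.float32),px[:,0].astype(np.float32)[None],px[:,1].astype(np.float32)[None],1)[0]
    k=np.nonzero(abs(v-194)>20)[0]
    if len(k): P2.append([*(c0+rr[k[0]]*u),a,rr[k[0]]])
P2=np.array(P2);print(P2[:,2:].tolist())
for R0 in (None,60):
  g=(lambda x:np.hypot(P2[:,0]-x[0],P2[:,1]-x[1])-(R0 or x[2]))
  s=least_squares(g,[*c0,60],loss="soft_l1",f_scale=1);print(s.x,np.abs(g(s.x)).mean())
E
```

```text
[[-60.0, 58.0], [-50.0, 58.5], [-40.0, 62.0], [-30.0, 58.5], [-20.0, 57.0], [-10.0, 54.5], [0.0, 53.0], [10.0, 55.5], [20.0, 60.0], [30.0, 60.5], [40.0, 60.5], [50.0, 62.0], [60.0, 62.0], [70.0, 62.0], [80.0, 62.0], [90.0, 62.0], [100.0, 62.0], [110.0, 61.5], [120.0, 61.0], [130.0, 61.0], [140.0, 60.5], [150.0, 60.0], [160.0, 59.5], [170.0, 59.0]]
[455.60910096 303.46711577  59.18596889] 1.1722929743559556
[455.24266366 302.72735041  60.        ] 1.3373925738699979
```

Request:
step_arm:
  xyz:
    - [0.1,0.06,0]
    - [0.2,0.11,0]
    - [0.25,0.13,0]
    - [0.25,0.13,0]
    - [0.2,0.12,0]
    - [0.15,0.09,0]
    - [0.1,0.05,0]
    - [0,0,0]
    - [0,0,0]
    - [0,0,0]
  turn:
    - [0,0,0]
    - [0,0,0]
    - [0,0,0]
    - [0,0,0]
    - [0,0,0]
    - [0,0,0]
    - [0,0,0]
    - [0,0,0]
    - [0,0,0]
    - [0,0,0]

```text
t: 48.1
eef_pos: [454.8, 301.8, 216.2]
ee_rot: [-2.424, -1.996, 0.001]
wrist_force: [0.1, -1.0, -4.4]
gripper_width: 10.9
grip_force: 30.0
```

Request:
step_arm:
  xyz:
    - [0,0,0.1]
    - [0,0,0.15]
    - [0,0,0.15]
    - [0,0,0.15]
    - [0,0,0.12]
    - [0,0,0.08]
    - [0,0,0.05]
    - [0,0,0]
  turn:
    - [0,0,0]
    - [0,0,0]
    - [0,0,0]
    - [0,0,0]
    - [0,0,0]
    - [0,0,0]
    - [0,0,0]
    - [0,0,0]

```text
t: 48.9
eef_pos: [454.9, 302.0, 192.0]
ee_rot: [-2.424, -1.996, 0.001]
wrist_force: [-0.7, -0.9, -4.5]
gripper_width: 11.5
grip_force: 30.0
```

Request:
step_arm:
  xyz:
    - [0,0,0.04]
    - [0,0,0.04]
    - [0,0,0.04]
    - [0,0,0.04]
    - [0,0,0]
    - [0,0,0]
  turn:
    - [0,0,0]
    - [0,0,0]
    - [0,0,0]
    - [0,0,0]
    - [0,0,0]
    - [0,0,0]

```text
t: 49.5
eef_pos: [454.9, 302.0, 187.3]
ee_rot: [-2.424, -1.996, 0.0]
wrist_force: [1.0, -0.1, -3.8]
gripper_width: 10.6
grip_force: 30.0
```

Request:
step_arm:
  xyz:
    - [0,0,0.03]
    - [0,0,0.03]
    - [0,0,0]
    - [0,0,0]
  turn:
    - [0,0,0]
    - [0,0,0]
    - [0,0,0]
    - [0,0,0]

```text
t: 49.9
eef_pos: [454.9, 302.0, 185.5]
ee_rot: [-2.424, -1.996, 0.001]
wrist_force: [-1.1, 0.9, -3.8]
gripper_width: 11.1
grip_force: 30.0
```

Request:
step_arm:
  xyz:
    - [0,0,0.03]
    - [0,0,0.02]
    - [0,0,0]
    - [0,0,0]
  turn:
    - [0,0,0]
    - [0,0,0]
    - [0,0,0]
    - [0,0,0]

```text
t: 50.3
eef_pos: [455.0, 302.0, 184.0]
ee_rot: [-2.424, -1.996, 0.0]
wrist_force: [-0.1, -0.4, -3.6]
gripper_width: 11.0
grip_force: 30.0
```

Request:
step_arm:
  xyz:
    - [0,0,0.03]
    - [0,0,0.02]
    - [0,0,0]
    - [0,0,0]
  turn:
    - [0,0,0]
    - [0,0,0]
    - [0,0,0]
    - [0,0,0]

```text
t: 50.7
eef_pos: [454.9, 302.0, 182.6]
ee_rot: [-2.424, -1.996, 0.0]
wrist_force: [0.2, -1.0, -2.9]
gripper_width: 11.1
grip_force: 30.0
```

Request:
step_arm:
  xyz:
    - [0,0,0.03]
    - [0,0,0.02]
    - [0,0,0]
    - [0,0,0]
  turn:
    - [0,0,0]
    - [0,0,0]
    - [0,0,0]
    - [0,0,0]

```text
t: 51.1
eef_pos: [455.7, 302.0, 182.0]
ee_rot: [-2.425, -1.997, -0.003]
wrist_force: [0.3, -1.5, 5.7]
gripper_width: 11.3
grip_force: 30.0
```

Request:
step_arm:
  xyz:
    - [0,0,0.03]
    - [0,0,0.02]
    - [0,0,0]
    - [0,0,0]
  turn:
    - [0,0,0]
    - [0,0,0]
    - [0,0,0]
    - [0,0,0]

```text
t: 51.5
eef_pos: [456.6, 302.1, 181.8]
ee_rot: [2.425, 1.996, 0.007]
wrist_force: [0.3, -3.8, 12.7]
gripper_width: 10.9
grip_force: 30.0
```

Request:
step_arm:
  xyz:
    - [0,0,-0.03]
    - [0,0,-0.02]
    - [0,0,0]
    - [0,0,0]
  turn:
    - [0,0,0]
    - [0,0,0]
    - [0,0,0]
    - [0,0,0]

```text
t: 51.9
eef_pos: [455.6, 302.1, 182.0]
ee_rot: [-2.425, -1.997, -0.003]
wrist_force: [0.1, -1.9, 8.2]
gripper_width: 11.0
grip_force: 30.0
```

Request:
step_arm:
  xyz:
    - [0,0,-0.02]
    - [0,0,0]
    - [0,0,0]
  turn:
    - [0,0,0]
    - [0,0,0]
    - [0,0,0]

```text
t: 52.2
eef_pos: [455.2, 302.1, 182.0]
ee_rot: [-2.424, -1.996, -0.001]
wrist_force: [0.5, -2.0, 5.5]
gripper_width: 10.9
grip_force: 30.0
```

```bash
python3 - <<'E'
from kin import *; from rig import r
o=r.observe();print(o["t"],o["eef_pos"],o["wrist_force"])
f=r.grab_frame("scene"); np.savez("pics/s9.npz",**f)
print("rim/foot expected",proj(f,[[455,302,100],[455,302,48],[455,302,175]]).round(0))
# rim: bright ring; horizontal extents of pail rim
for c in blobs(f,(150,170,260,270),bright(205),6)[:5]: print(cv2.boundingRect(c),cv2.contourArea(c))
E
```

```text
52.2 [455.225594   302.11147592 182.04524204] [ 0.51706216 -2.02523094  5.50007744]
rim/foot expected [[197. 219.]
 [199. 236.]
 [194. 195.]]
(165, 233, 68, 33) 410.0
(187, 220, 11, 9) 65.5
(150, 220, 9, 5) 15.0
(150, 215, 6, 4) 11.0
```

Request:
step_arm:
  xyz:
    - [0,0,-0.03]
    - [0,0,0]
    - [0,0,0]
  turn:
    - [0,0,0]
    - [0,0,0]
    - [0,0,0]

```text
t: 52.55
eef_pos: [454.7, 302.1, 182.2]
ee_rot: [-2.424, -1.996, 0.001]
wrist_force: [0.1, -0.3, -0.0]
gripper_width: 10.7
grip_force: 30.0
```

Request:
step_arm:
  xyz:
    - [0,0,0]
    - [0,0,0]
    - [0,0,0]
    - [0,0,0]
    - [0,0,0]
  turn:
    - [0,0,0]
    - [0,0,0]
    - [0,0,0]
    - [0,0,0]
    - [0,0,0]
  claw: 0.32

```text
t: 53.05
eef_pos: [454.9, 302.0, 182.5]
ee_rot: [-2.424, -1.996, 0.0]
wrist_force: [-0.3, 0.1, 0.2]
gripper_width: 29.5
grip_force: 0.0
```

Request:
step_arm:
  xyz:
    - [0,0,-0.1]
    - [0,0,-0.2]
    - [0,0,-0.3]
    - [0,0,-0.5]
    - [0,0,-0.8]
    - [0,0,-0.8]
    - [0,0,-0.6]
    - [0,0,-0.3]
    - [0,0,0]
  turn:
    - [0,0,0]
    - [0,0,0]
    - [0,0,0]
    - [0,0,0]
    - [0,0,0]
    - [0,0,0]
    - [0,0,0]
    - [0,0,0]
    - [0,0,0]

```text
t: 53.95
eef_pos: [455.5, 302.1, 292.2]
ee_rot: [-2.425, -1.997, -0.004]
wrist_force: [-0.2, 0.6, -0.3]
gripper_width: 29.5
grip_force: 0.0
```

```bash
python3 - <<'E'
from kin import *; from rig import r
o=r.observe();print(o["t"],o["eef_pos"],o["wrist_force"].round(1))
S=r.grab_frame("scene");W=r.grab_frame("wrist");np.savez("pics/s10.npz",**S);np.savez("pics/w10.npz",**W)
o2=lambda p:(p[...,2]-p[...,0]>60)&(p[...,1]<0.78*p[...,2])
for n,f,box in(("S",S,(160,150,240,260)),("W",W,(150,50,500,479))):
    print(n,"sleeve exp",proj(f,[[455,302,177]]).round(1),"pail rim exp",proj(f,[[455,302,100]]).round(0))
    for c in blobs(f,box,o2,8)[:2]: m=cv2.minAreaRect(c.astype(np.float32)); print(np.round(m[0],1),np.round(m[1],1),plane(f,m[0],177).round(0))
# rim extents in scene: columns/rows of pail wall
S0=np.load("pics/s7.npz")["pixels"].astype(int); D=np.abs(S["pixels"].astype(int)-np.load("pics/scene0.npz")["pixels"].astype(int)).max(2)>25
m=np.zeros_like(D);m[205:258,160:245]=D[205:258,160:245]; ys,xs=np.nonzero(m)
for y in range(206,258,4): 
    k=np.nonzero(m[y])[0]; print(y,(k.min(),k.max(),len(k)) if len(k) else None)
print([ (proj(S,[[455+ s*R_*.77,302-s*R_*.64,z] for s in(-1,1)])).round(0).tolist() for R_,z in((46,100),(38,48))])
E
```

```text
53.95 [455.52115776 302.13635903 292.15357873] [-0.2  0.6 -0.3]
S sleeve exp [[193.9 193.8]] pail rim exp [[197. 219.]]
[193.4 194.2] [13.4  3.6] [[453. 302. 177.]]
W sleeve exp [[315.1 243.9]] pail rim exp [[315. 221.]]
[314.5 244.5] [13. 57.] [[454. 302. 177.]]
206 (np.int64(182), np.int64(206), 4)
210 (np.int64(183), np.int64(183), 1)
214 (np.int64(183), np.int64(209), 26)
218 (np.int64(179), np.int64(213), 33)
222 (np.int64(177), np.int64(213), 35)
226 (np.int64(178), np.int64(213), 27)
230 (np.int64(180), np.int64(213), 18)
234 (np.int64(182), np.int64(212), 31)
238 (np.int64(183), np.int64(212), 30)
242 (np.int64(185), np.int64(208), 24)
246 None
250 None
254 None
[[[179.0, 223.0], [215.0, 216.0]], [[185.0, 239.0], [214.0, 233.0]]]
```

```bash
python3 -c "
from rig import r
print(r.finish_job())"
```

```text
the job is handed in; nothing more can be done
None
```

The ball and roller are in the pail, and the pail is standing with its bail upright within a few millimetres of the middle of the balance pan. It is released and the job was handed in at about 54 s; to get the gripper past the instrument box I first slid the pail about 60 mm along the bench, and while setting it down I pressed it onto the pan with up to about 13 N.

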